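# Close up the parts case and move its tag to the collar

## Robot

A 6-joint arm with a two-finger parallel gripper is mounted at the origin on the work surface. World frame = base frame: x ahead of the robot, y to its left, z up, the work surface at z = 0. Lengths are in m, angles in rad, forces in N, time in s.
With the tool pointing down it reaches from about 0.275 to 1 m from the base axis. Payload 8.4 kg.
Tool frame: the origin (TCP) lies midway between the tips of the shut fingers; the grasp point (between the pads) lies 19 mm behind it; z points along the fingers, y is the line along which they close (so a half turn about z gives the same grasp; the last joint's range is limited). The gripper opens to 85 mm and grips with 20 to 120 N. Pads are 22 mm wide; open, the fingers measure 114 mm over their backs; the gripper's body (76 mm by 85 mm) begins 54 mm behind the grasp point. The pads swing forward as they close: fully open they stand 13 mm farther back than shut.
Start: joints at [1.289, 0.353, 1.633, -0, 1.155, -0.002], TCP at [0.173, 0.601, 0.196] pointing down, gripper open.
Joint ranges: [-2.63, 2.63], [-0.92, 2.1], [0.06, 2.66], [-1.3, 4.44], [0, 2.69], [-3.02, 3.02]. Speed limits (rad/s): [2.22, 2.22, 2.79, 3.14, 3.14, 3.14].

## Interface

Orientations are given as [roll, pitch, yaw] about the fixed x, y, z axes, in that order (R = Rz(yaw) Ry(pitch) Rx(roll)).
In Python, from bench import arm gives the robot as it stands.
- The arm moves only by the tool apply_moves, never from a script. Its argument "moves" is a list of rows, each an object of numbers: "gripper": the opening, from -1 (shut) to 1 (fully open); "x", "y", "z": the shift along the tool's x, y, z in units of 0.1 m (1.0 is 0.1 m); "spin": the turn about the tool's z in units of 2 rad (1.0 is 2 rad). A call has 1 to 20 rows; each row is the pose to reach, as a shift and turn from the pose commanded when the call began, along the tool's axes at that moment; what a row does not reach only later rows make up. A row lasts 1/8 s, in which the tool goes at most 62.5 mm and 10.7 degrees, less where a joint would pass 70% of its speed; a pose out of reach is approached as far as the arm can. A call with a number of a shift or a turn outside -1 to 1 is refused whole. A call with a gripper value outside its range is refused whole. The fingers move at their own pace and stop on an object; "force" is the grip in N (left out, the last holds). Time passes only in rows, so rows that repeat a pose let the fingers close. It gives the time, the measured TCP pose, the force, the opening and the grip force at its end, in the units of the state.
- arm.state(): the state, without advancing time (a new reading comes with each control period).
- arm.read_camera(name): name is "scene" or "top" or "wrist"; returns the picture (420x560x3 uint8, blue, green, red); there is no depth.
- arm.camera_model(name): a dict with "K" (3x3 intrinsics, pixels), "cam_to_world" (4x4, takes a point from camera to world coordinates). Camera axes: x right, y up, looking along -z (the intrinsics and any distortion apply to the point x, -y, -z); pixel columns grow to the right and rows downward; lengths in m; the calibration is good to about 2 mm. A picture is of the moment at which its call begins: read the wrist's pose just before it. camera_model takes no time and is no camera call; for the wrist camera it gives the pose at the moment of the call.
- arm.close_job(): hands the job in; it is judged then, once.
Trained networks look in the newest picture that a camera, given by its name, has taken for a name from the list of things; names that differ only in an ending like _2 or _b are one class to them, and where a whole thing is asked for, a point or a joint stands for the part that bears it (a point fixed in the world has none). Each returns a list of dicts, best first, with "score" (0 to 1); they miss things now and then, are a little off and sometimes report something else, mostly with a low value. They report only what shows in the picture. A call takes as long as a camera call. They do not tell look-alikes from the thing itself.
- arm.search_frame(label, camera): "box" ([left, top, width, height] as shares, 0 to 1, of the picture: columns of its width, rows of its height, round what is visible of it).
The state is a dict: "time_s": time; "qpos": joint angles; "qd": joint speeds; "joint_efforts": joint torques, N m; "eef_pos": TCP position; "ee_rot": TCP orientation; "force": force on the tool from outside, world axes, zero at the start; "torque": the same for the moment, N m; "gripper_width": finger opening in m; "grasp_force": force on a finger pad.
Only numpy, scipy, OpenCV 4.12 (cv2) and the standard library are available. Lean on these libraries where they do the work, as an engineer would, in place of code of your own. Each camera call takes 0.05 s, during which the arm holds its last target. There are 200 camera calls.

## Task

Fold the lid of the small-parts case shut and press both of its push studs fully home. Then lift the tag hanger off the picking bin's lip, hook it over the rail on the long open stretch with at least 5 cm left between it and the stop collar, and slide it along the rail until it is up against the collar; leave it hanging there. Leave the other things on the bench where they are.

Things in the scene. Friction and masses are not known exactly. Their poses are not given: they have to be found in the camera images.
- case: grey plastic parts case fixed to the bench, 150 (x) x 180 (y) x 70 mm high without the lid; origin under its centre; its -x side is the front, the lid's hinge runs along its +x top edge
- lid (a joint): hinge of the case's lid, rad: 0 = shut on the rim, grows as the lid's front edge rises; a stiff hinge (about 2 N at the front edge) that stays where it is left
- lid_hinge (a point): middle of the lid's hinge line, 70 mm above the bench, at the lid's underside; its axes are the lid's (equal to the case's when shut), y along the hinge
- lid_edge (a point): point on the lid's outer (upper) face, in the middle between the studs, 130 mm from the hinge line and 20 mm in from the front edge; the lid is a plate 150 x 186 x 6 mm
- stud_left (a joint): press travel of the push stud near the lid's front +y corner, m: 0 = fully raised, 0.010 = fully home, the black head down on the lid; it starts raised, slides stiffly (about 6 N) and stays where it is left
- stud_right (a joint): the same for the stud near the lid's front -y corner
- stud_left_top (a point): top centre of the left stud's round black head (28 mm across, 6 mm thick); 133 mm from the hinge line, 65 mm to the +y side of the lid's middle; 6 mm above the lid's face when home
- stud_right_top (a point): top centre of the right stud's head, likewise, 65 mm to the -y side
- bin: blue picking bin fixed to the bench, 170 (x) x 130 (y) mm, 120 mm high at the back; the low front lip at its -x end is 85 mm high and 10 mm thick; origin under its centre
- tag: loose tag hanger, 90 g, an aluminium upside-down U hung over the bin's lip. Origin: middle of its bridge's underside, which rests on lip or rail; z up, y along lip or rail. Slot 20 mm wide along x; on -x a plate 60 mm wide (y) reaches 70 mm below the origin, on +x a leg 40 mm wide 33 mm below. Bridge 32 x 40 x 5 mm; on it a black grip tab 10 (x) x 30 (y) mm, 5 to 43 mm above the origin
- tag_tab (a point): middle of the hanger's grip tab, 24 mm above the hanger's origin
- rail: fixed steel rail stand: round bar 12 mm thick along its y, axis 160 mm above the bench, between two posts 330 mm apart that rise 12 mm above the bar's axis; origin on the bench under the bar's middle
- rail_mid (a point): middle of the bar, on its axis
- collar: fixed stop collar on the bar, 36 mm across, 12 mm wide along the bar; origin at its centre on the bar's axis; y along the bar. It sits nearer the rail's -y end: the long open stretch is on its +y side. The hanger is up against it when its origin is 36 mm to the collar's +y side (its 60 mm plate touches the collar)
- jar: bystander: squat screw-top jar, 44 mm across, 62 mm tall; origin under its centre
- carton: bystander: small brown carton 65 x 50 x 45 mm
- tape: bystander: roll of clear tape lying flat, 90 mm across, 25 mm tall
- driver: bystander: screwdriver lying on the bench
- spanner: bystander: spanner lying on the bench
- fitting: bystander: brass fitting standing on the bench, 32 mm across, 35 mm tall
- carton_tall: bystander: upright brown carton 80 x 60 x 100 mm
Not all that is in view belongs to the job. Of the things that look like the case, the smaller one is meant.

How it is judged:
By the outcome, as a careful person would: the job done as asked, in the order asked, and still so for the second after the job is handed in, with the robot touching nothing.
It also fails if it takes over 61 s, if anything falls off the work surface, if the arm or the gripper's body presses on something with over 40 N, if the wrist force passes 120 N, or if a joint passes its speed limit or range.

## Working session

There is one attempt and no reset: what is moved stays moved. The work goes in short steps, Python scripts to look and compute and a tool call to move; the robot and the scene stay as the last step left them, time stands still between calls to the robot, and variables do not carry over. Pictures are saved under pics/ and viewed, at most 10 in all, crops included, and the job is handed in when it is done.

Besides the shell and the picture viewer there is one more tool, called by a JSON object that holds its "op" and its "data". apply_moves: Moves the arm, as the interface text tells. Its arguments: {"type":"object","properties":{"moves":{"type":"array"},"force":{"type":"number"}},"required":["moves"]}

```bash
mkdir -p pics; ls; python3 - <<'E'
from bench import arm
import cv2,numpy as np
s=arm.state();print(s['time_s'],s['eef_pos'],s['ee_rot'],s['force'],s['gripper_width'])
for c in('top','scene'):
    cv2.imwrite(f'pics/{c}0.png',arm.read_camera(c)); m=arm.camera_model(c)
    print(c,{k:np.round(v,4).tolist() if not isinstance(v,(str,dict)) else v for k,v in m.items()})
    for l in('case','lid','stud_left','bin','tag','rail','collar'):
        print(l,[(np.round(np.array(d['box'])*[560,420,560,420]).astype(int).tolist(),round(d['score'],2)) for d in arm.search_frame(l,c)[:4]])
E
```

```text
pics
0.0 [0.17243672 0.60019254 0.19494525] [-3.14018597e+00 -2.59710219e-06  2.86179913e+00] [ 0.63056321 -0.33884748  1.17468068] 0.08533541056984041
top {'K': [[382.4216, 0.0, 275.6789], [0.0, 382.4216, 207.7956], [0.0, 0.0, 1.0]], 'cam_to_world': [[0.1145, 0.9736, -0.1973, 0.3035], [-0.9934, 0.1115, -0.0263, -0.0197], [-0.0036, 0.199, 0.98, 1.1387], [0.0, 0.0, 0.0, 1.0]]}
case [([41, 222, 117, 90], 0.61), ([156, 164, 81, 68], 0.58)]
lid [([153, 164, 81, 58], 0.79), ([41, 227, 104, 88], 0.7)]
stud_left [([45, 282, 18, 15], 0.72), ([158, 166, 74, 55], 0.67), ([157, 193, 14, 9], 0.48)]
bin [([334, 189, 57, 66], 0.73)]
tag [([347, 243, 27, 11], 0.47)]
rail [([254, 134, 132, 48], 0.58)]
collar []
scene {'K': [[387.1418, 0.0, 281.7643], [0.0, 387.1418, 212.1983], [0.0, 0.0, 1.0]], 'cam_to_world': [[-0.1033, -0.7575, 0.6446, 1.2273], [0.9946, -0.0757, 0.0703, 0.0763], [-0.0045, 0.6484, 0.7613, 0.9717], [0.0, 0.0, 0.0, 1.0]]}
case [([390, 153, 87, 74], 0.87), ([326, 205, 72, 71], 0.61)]
lid [([330, 200, 73, 60], 0.77), ([402, 154, 80, 53], 0.68)]
stud_left [([459, 159, 11, 8], 0.63)]
bin [([328, 200, 76, 61], 0.72), ([172, 189, 63, 67], 0.57), ([172, 240, 138, 57], 0.23)]
tag [([201, 186, 15, 21], 0.56), ([172, 239, 135, 58], 0.4)]
rail [([171, 241, 142, 56], 0.96), ([268, 273, 10, 12], 0.44), ([202, 184, 39, 11], 0.32)]
collar [([220, 243, 6, 13], 0.54), ([201, 187, 16, 20], 0.16)]
```

```bash
python3 - <<'E'
import cv2
a=cv2.imread('pics/top0.png');cv2.imwrite('pics/top0c.png',cv2.resize(a[110:330,20:420],None,fx=2,fy=2,interpolation=cv2.INTER_CUBIC))
a=cv2.imread('pics/scene0.png');cv2.imwrite('pics/scene0c.png',cv2.resize(a[130:320,140:500],None,fx=2.2,fy=2.2,interpolation=cv2.INTER_CUBIC))
E
```

```text
(no output)
```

View pics/top0c.png

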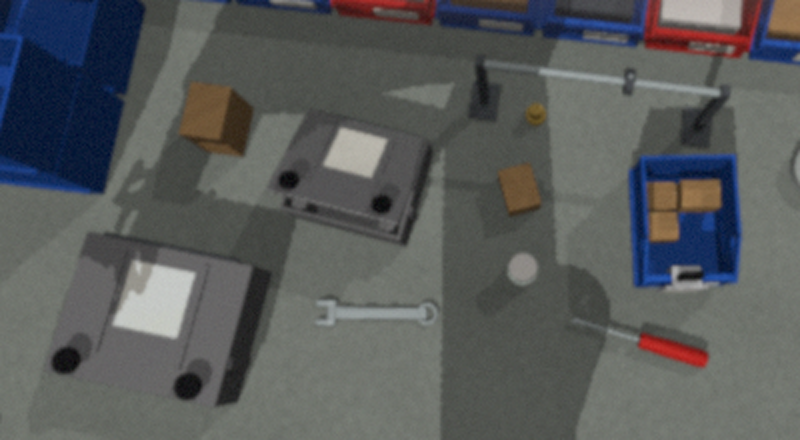

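View pics/scene0c.png

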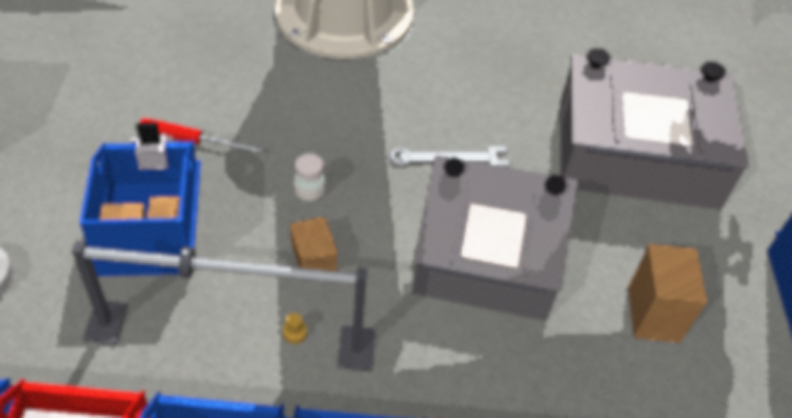

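Top crop (offset 20,110; ×2): the small case's studs are at (289,180) and (381,204), its lid slightly open. The tag tab is at (687,274), the rail post tops at (481,62) and (724,92), and the collar at (629,81). Scene crop (offset 140,130; ×2.2): the studs are at (555,185) and (454,167), the tab at (148,133), the post tops at (80,250) and (360,272), and the collar at (186,261).

```bash
cat > h.py <<'E'
from bench import arm
import numpy as np, cv2
from scipy.optimize import least_squares
def proj(P,m):
    T=np.linalg.inv(m['cam_to_world']);p=T[:3,:3]@np.asarray(P)+T[:3,3]
    K=m['K'];return np.array([K[0,0]*p[0]/-p[2]+K[0,2],-K[1,1]*p[1]/-p[2]+K[1,2]])
def tri(obs): # [(cam model,(u,v))...]
    r=least_squares(lambda P:np.concatenate([proj(P,m)-uv for m,uv in obs]),[.5,0,.1]);return r.x,np.abs(r.fun).max()
def ray(uv,m,z): # point at height z
    r=least_squares(lambda P:proj([P[0],P[1],z],m)-uv,[.5,0]);return np.array([*r.x,z])
def tool(P,s=None): # shift to world P in tool axes (0.1 m units)
    from scipy.spatial.transform import Rotation as R
    s=s or arm.state();return R.from_euler('xyz',s['ee_rot']).inv().apply(np.array(P)-s['eef_pos'])*10
E
python3 - <<'E'
from h import *
t,s=arm.camera_model('top'),arm.camera_model('scene')
T=lambda u,v:np.array([u/2+20,v/2+110]);S=lambda u,v:np.array([u/2.2+140,v/2.2+130])
for n,a,b in [('sl',(289,180),(555,185)),('sr',(381,204),(454,167)),('tab',(687,274),(148,133)),('railL',(481,62),(360,272)),('railR',(724,92),(80,250)),('collar',(629,81),(186,261)),('tabtop',(687,272),(148,125))]:
    P,e=tri([(t,T(*a)),(s,S(*b))]);print(n,P.round(4),e.round(2))
E
```

```text
sl [0.4932 0.3092 0.1327] 0.52
sr [0.4747 0.1806 0.1325] 0.39
tab [ 0.4311 -0.2401  0.1077] 0.34
railL [0.6763 0.0692 0.1673] 0.5
railR [ 0.6733 -0.2592  0.1606] 0.45
collar [ 0.6752 -0.1323  0.1588] 0.22
tabtop [ 0.4317 -0.2367  0.1247] 0.53
```

{"op": "apply_moves", "data": {"moves": [{"x": -0.5, "y": -0.3, "z": -0.3, "spin": 0.09, "gripper": -1}, {"x": -1, "y": -0.65, "z": -0.55, "spin": 0.18, "gripper": -1}, {"x": -1, "y": -0.65, "z": -0.55, "spin": 0.27, "gripper": -1}, {"x": -1, "y": -0.65, "z": -0.55, "spin": 0.36, "gripper": -1}, {"x": -1, "y": -0.65, "z": -0.55, "spin": 0.45, "gripper": -1}, {"x": -1, "y": -0.65, "z": -0.55, "spin": 0.54, "gripper": -1}, {"x": -1, "y": -0.65, "z": -0.55, "spin": 0.63, "gripper": -1}, {"x": -1, "y": -0.65, "z": -0.55, "spin": 0.6455, "gripper": -1}]}}

```text
time_s: 1.8
eef_pos: [0.2508, 0.5106, 0.2507]
ee_rot: [3.142, -0.0, 1.57]
force: [-0.6, 0.2, -0.3]
gripper_width: 0.0002
grasp_force: 0.0
```

{"op": "apply_moves", "data": {"moves": [{"x": -0.45, "y": 0.4}, {"x": -0.9, "y": 0.8}, {"x": -0.9, "y": 0.8}]}}

```text
$.moves[0]: bad value
```

{"op": "apply_moves", "data": {"moves": [{"x": -0.45, "y": 0.4}, {"x": -0.9, "y": 0.8}, {"x": -0.9, "y": 0.8}]}}

```text
$.moves[0]: bad value
```

```bash
python3 - <<'E'
from h import *
m=arm.camera_model('wrist');im=arm.read_camera('wrist');cv2.imwrite('pics/w1.png',im)
s=arm.state();print(s['time_s'],s['eef_pos'])
print(m['cam_to_world'].round(3).tolist(),m['K'].round(1).tolist())
th=.32;ex=np.array([.99,-.1425,0]);ey=np.array([.1425,.99,0]);H=np.array([.6023,.2279,.07])
def L(r,y,h,th):return H-ex*(r*np.cos(th)-h*np.sin(th))+ey*y+[0,0,r*np.sin(th)+h*np.cos(th)]
for n,P in [('sl',L(.133,.065,.022,th)),('sr',L(.133,-.065,.022,th)),('edge',L(.13,0,.006,th))]:print(n,P.round(4),proj(P,m).round())
for l in('stud_left','lid'):
    print(l,[(np.round(np.array(d['box'])*[560,420,560,420]).astype(int).tolist(),round(d['score'],2)) for d in arm.search_frame(l,'wrist')[:4]])
E
```

```text
1.85 [0.25075206 0.51062133 0.25073576]
[[1.0, 0.002, 0.001, 0.251], [-0.002, 0.959, 0.284, 0.582], [-0.0, -0.284, 0.959, 0.429], [0.0, 0.0, 0.0, 1.0]] [[358.1, 0.0, 277.6], [0.0, 358.1, 208.0], [0.0, 0.0, 1.0]]
sl [0.4934 0.3093 0.1327] [519. 384.]
sr [0.4749 0.1806 0.1327] [480. 479.]
edge [0.482  0.2452 0.1166] [488. 420.]
stud_left [([229, 98, 38, 47], 0.88), ([493, 365, 41, 25], 0.51)]
lid [([217, 81, 225, 235], 0.62)]
```

View pics/w1.png

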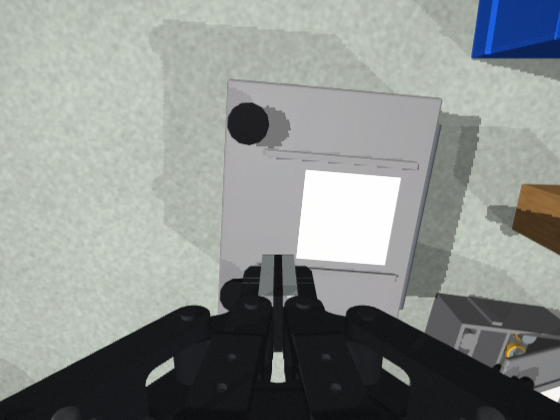

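The wrist view shows the big case below the gripper. The small case's left stud shows at lower right, around (513,378), close to the prediction. Rows seem to need every field.

{"op": "apply_moves", "data": {"moves": [{"x": -0.45, "y": 0.4, "z": 0, "spin": 0, "gripper": -1}, {"x": -0.9, "y": 0.8, "z": 0, "spin": 0, "gripper": -1}, {"x": -0.9, "y": 0.8, "z": 0, "spin": 0, "gripper": -1}]}}

```text
time_s: 2.33
eef_pos: [0.3328, 0.418, 0.2508]
ee_rot: [3.141, 0.001, 1.57]
force: [-0.0, 0.2, -0.6]
gripper_width: -0.0
grasp_force: 0.0
```

{"op": "apply_moves", "data": {"moves": [{"x": -0.45, "y": 0.4, "z": 0, "spin": 0, "gripper": -1}, {"x": -0.9, "y": 0.8, "z": 0, "spin": 0, "gripper": -1}, {"x": -0.9, "y": 0.8, "z": 0, "spin": 0, "gripper": -1}]}}

```text
time_s: 2.7
eef_pos: [0.4126, 0.3288, 0.2508]
ee_rot: [3.141, 0.0, 1.569]
force: [-0.6, 0.4, 0.2]
gripper_width: -0.0002
grasp_force: 0.0
```

```bash
python3 - <<'E'
from h import *
m=arm.camera_model('wrist');im=arm.read_camera('wrist');cv2.imwrite('pics/w2.png',im)
s=arm.state();print(s['time_s'],s['eef_pos'])
th=.32;ex=np.array([.99,-.1425,0]);ey=np.array([.1425,.99,0]);H=np.array([.6023,.2279,.07])
def L(r,y,h,th):return H-ex*(r*np.cos(th)-h*np.sin(th))+ey*y+[0,0,r*np.sin(th)+h*np.cos(th)]
for n,P in [('sl',L(.133,.065,.022,th)),('sr',L(.133,-.065,.022,th)),('edge',L(.13,0,.006,th)),('cornerFL',L(.15,.093,.006,th)),('cornerHL',L(0,.093,.006,th))]:
    u=proj(P,m);print(n,P.round(4),u.round());cv2.drawMarker(im,tuple(int(x) for x in u),(0,0,255),0,10)
cv2.imwrite('pics/w2.png',im)
E
```

```text
2.75 [0.41140265 0.33013655 0.25075107]
sl [0.4934 0.3093 0.1327] [371. 212.]
sr [0.4749 0.1806 0.1327] [342. 339.]
edge [0.482  0.2452 0.1166] [350. 271.]
cornerFL [0.4765 0.34   0.1229] [351. 174.]
cornerHL [0.6174 0.3197 0.0757] [481. 185.]
```

View pics/w2.png

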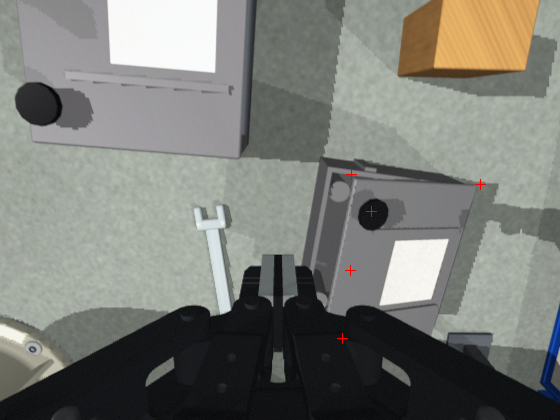

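The markers fit the small case well: the left stud's centre is at (373,214) against (371,212) predicted.

{"op": "apply_moves", "data": {"moves": [{"x": -0.43, "y": 0.35, "z": 0, "spin": 0, "gripper": -1}, {"x": -0.86, "y": 0.69, "z": 0.2, "spin": 0, "gripper": -1}, {"x": -0.86, "y": 0.69, "z": 0.7, "spin": 0, "gripper": -1}, {"x": -0.86, "y": 0.69, "z": 1.0, "spin": 0, "gripper": -1}, {"x": -0.86, "y": 0.69, "z": 1.0, "spin": 0, "gripper": -1}]}}

```text
time_s: 3.38
eef_pos: [0.4776, 0.2453, 0.1487]
ee_rot: [-3.137, 0.002, 1.573]
force: [-0.0, -0.7, 0.7]
gripper_width: 0.0002
grasp_force: 0.0
```

{"op": "apply_moves", "data": {"moves": [{"x": 0, "y": 0, "z": 0.2, "spin": 0, "gripper": -1}, {"x": 0, "y": 0, "z": 0.28, "spin": 0, "gripper": -1}, {"x": 0, "y": 0, "z": 0.36, "spin": 0, "gripper": -1}, {"x": 0, "y": 0, "z": 0.44, "spin": 0, "gripper": -1}, {"x": 0, "y": 0, "z": 0.52, "spin": 0, "gripper": -1}, {"x": 0, "y": 0, "z": 0.6, "spin": 0, "gripper": -1}, {"x": 0, "y": 0, "z": 0.66, "spin": 0, "gripper": -1}, {"x": 0, "y": 0, "z": 0.7, "spin": 0, "gripper": -1}, {"x": 0, "y": 0, "z": 0.73, "spin": 0, "gripper": -1}, {"x": 0, "y": 0, "z": 0.74, "spin": 0, "gripper": -1}, {"x": 0, "y": 0, "z": 0.74, "spin": 0, "gripper": -1}]}}

```text
time_s: 4.75
eef_pos: [0.4798, 0.2446, 0.0767]
ee_rot: [3.142, 0.0, 1.571]
force: [0.0, -0.3, 0.1]
gripper_width: -0.0
grasp_force: 0.0
```

{"op": "apply_moves", "data": {"moves": [{"x": 0, "y": 0, "z": 0.01, "spin": 0, "gripper": -1}, {"x": 0, "y": 0, "z": 0.02, "spin": 0, "gripper": -1}, {"x": 0, "y": 0, "z": 0.025, "spin": 0, "gripper": -1}, {"x": 0, "y": 0, "z": 0.025, "spin": 0, "gripper": -1}]}}

```text
time_s: 5.25
eef_pos: [0.4798, 0.2446, 0.0742]
ee_rot: [3.142, -0.0, 1.571]
force: [0.2, -0.6, 0.6]
gripper_width: -0.0001
grasp_force: 0.3
```

```bash
python3 - <<'E'
from h import *
im=arm.read_camera('wrist');s=arm.state();print(s['force'],s['eef_pos'],s['gripper_width'])
im2=arm.read_camera('scene')[140:290,310:430]
a=cv2.resize(im[150:420,150:],None,fx=1.1,fy=1.1);b=cv2.resize(im2,None,fx=2.4,fy=2.4)
c=np.zeros((600,800,3),np.uint8);c[:a.shape[0],:a.shape[1]]=a
c[600-b.shape[0]+70:600,500:500+b.shape[1]]=b[:b.shape[0]-70];cv2.imwrite('pics/w3.png',c)
E
```

```text
[-0.55566812  1.47841722 -0.08922637] [0.47977665 0.24460044 0.07417465] -0.0002904697599582933
```

View pics/w3.png

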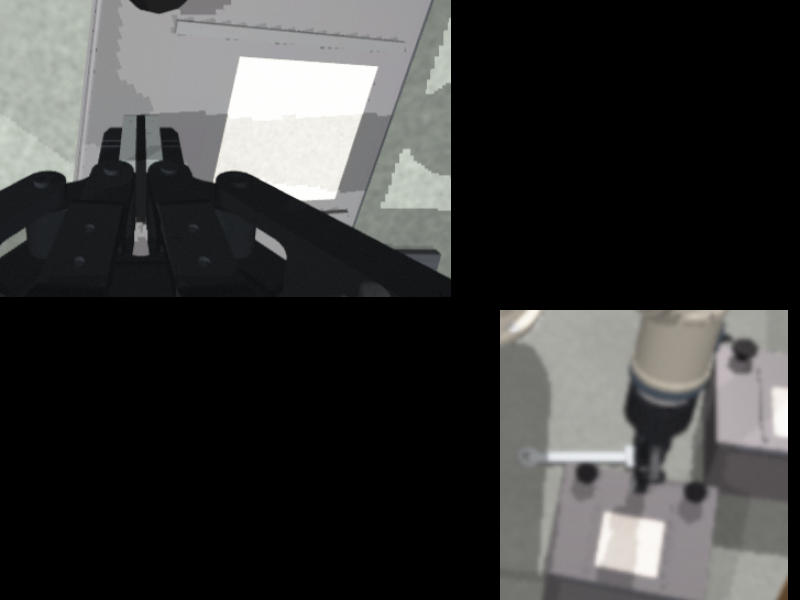

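The lid now looks nearly shut, with the fingertips on it midway between the studs. I'll press a little further until the force shows.

{"op": "apply_moves", "data": {"moves": [{"x": 0, "y": 0, "z": 0.01, "spin": 0, "gripper": -1}, {"x": 0, "y": 0, "z": 0.02, "spin": 0, "gripper": -1}, {"x": 0, "y": 0, "z": 0.03, "spin": 0, "gripper": -1}, {"x": 0, "y": 0, "z": 0.03, "spin": 0, "gripper": -1}]}}

```text
time_s: 5.85
eef_pos: [0.4797, 0.2446, 0.071]
ee_rot: [-3.141, 0.0, 1.571]
force: [0.4, -1.1, 0.1]
gripper_width: -0.0
grasp_force: 0.1
```

```bash
python3 - <<'E'
from h import *
ex=np.array([.99,-.1425,0]);ey=np.array([.1425,.99,0]);H=np.array([.6023,.2279,.07])
def L(r,y,h,th):return H-ex*(r*np.cos(th)-h*np.sin(th))+ey*y+[0,0,r*np.sin(th)+h*np.cos(th)]
for c in('scene','top'):
  m=arm.camera_model(c);arm.read_camera(c)
  for th in(.3,.2,.1,0):print(c,th,proj(L(.133,.065,.022,th),m).round(1),proj(L(.133,-.065,.022,th),m).round(1))
  print([(np.round((np.array(d['box'])*[560,420,560,420])[:2]+(np.array(d['box'])*[560,420,560,420])[2:]/2,1).tolist(),round(d['score'],2)) for d in arm.search_frame('stud_left',c)[:6]])
s=arm.state();print(s['time_s'],s['force'],s['eef_pos'])
E
```

```text
scene 0.3 [391.6 214.5] [345.9 206.2]
scene 0.2 [390.9 215.8] [345.7 207.6]
scene 0.1 [390.  217.6] [345.4 209.4]
scene 0 [389.1 219.7] [345.  211.6]
[([464.9, 163.4], 0.41), ([392.8, 217.0], 0.38)]
top 0.3 [164.1 200.5] [210.2 212.5]
top 0.2 [164.8 203.3] [210.4 215.2]
top 0.1 [165.7 205.7] [210.7 217.5]
top 0 [166.7 207.7] [211.2 219.3]
[([52.4, 291.1], 0.42), ([280.5, 204.8], 0.34)]
6.05 [ 0.00889599  0.11450494 -1.17447241] [0.47975037 0.24455707 0.07112922]
```

```bash
python3 - <<'E'
from h import *
a=cv2.resize(arm.read_camera('scene')[170:290,310:420],None,fx=3.6,fy=3.6,interpolation=3)
b=cv2.resize(arm.read_camera('top')[140:260,140:250],None,fx=3.6,fy=3.6,interpolation=3)
cv2.imwrite('pics/c4.png',np.hstack([a,b]))
E
```

```text
(no output)
```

View pics/c4.png

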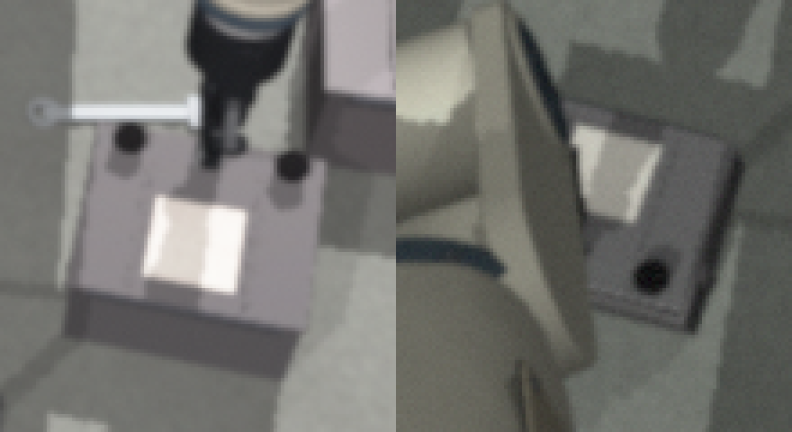

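```bash
python3 - <<'E'
from h import *
s,t=arm.camera_model('scene'),arm.camera_model('top')
print(tri([(s,(346.1,208.3)),(t,(211.1,216.7))]))
print(proj([.4797,.2446,.071],s),proj([.4797,.2446,.095],s),proj([.4797,.2446,.071],t))
E
```

```text
(array([0.46549602, 0.1817243 , 0.11146437]), np.float64(0.6046803164097128))
[365.06377561 222.40484825] [366.36535032 217.27219256] [191.84961326 211.80075014]
```

```bash
python3 - <<'E'
from h import *
m=arm.camera_model('wrist');im=arm.read_camera('wrist');st=arm.state();print(st['time_s'],st['eef_pos'],st['force'],st['qpos'])
ex=np.array([.99,-.1425,0]);ey=np.array([.1425,.99,0]);H=np.array([.6023,.2279,.07])
def L(r,y,h,th):return H-ex*(r*np.cos(th)-h*np.sin(th))+ey*y+[0,0,r*np.sin(th)+h*np.cos(th)]
print(m['cam_to_world'][:3,3])
for th,c in((.14,(0,0,255)),(0,(0,255,0))):
  for a in[(.133,.065,.022),(.15,.093,.006),(0,.093,.006),(.15,-.093,.006),(.13,0,.006)]:
    u=proj(L(*a,th),m);print(th,a,u.round());cv2.drawMarker(im,tuple(int(x) for x in u),c,0,10)
u=proj(st['eef_pos'],m);cv2.drawMarker(im,tuple(int(x) for x in u),(255,0,255),1,14);print(u)
cv2.imwrite('pics/w5.png',im)
E
```

```text
6.2 [0.47978156 0.24459103 0.07117821] [ 0.19074734  0.13984525 -0.06734984] [ 4.68686787e-01  3.76337288e-01  1.92336074e+00 -3.42973710e-05
  8.41882051e-01  4.68756703e-01]
[0.48011398 0.31647171 0.24894103]
0.14 (0.133, 0.065, 0.022) [289. 118.]
0.14 (0.15, 0.093, 0.006) [250.  36.]
0.14 (0, 0.093, 0.006) [574.  93.]
0.14 (0.15, -0.093, 0.006) [208. 414.]
0.14 (0.13, 0, 0.006) [269. 258.]
0 (0.133, 0.065, 0.022) [277. 115.]
0 (0.15, 0.093, 0.006) [248.  43.]
0 (0, 0.093, 0.006) [572.  93.]
0 (0.15, -0.093, 0.006) [211. 384.]
0 (0.13, 0, 0.006) [265. 243.]
[277.39569422 242.36315631]
```

View pics/w5.png

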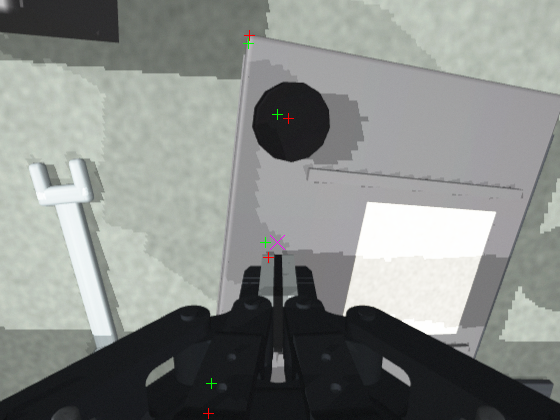

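The lid is still about 0.14 rad open: the red markers fit, with the left stud at (291,121). The visible fingertip ends at row 254, short of the projected TCP at row 242. So the real tips sit about 20 mm behind the reported TCP, and I'll keep pressing until contact force shows.

{"op": "apply_moves", "data": {"moves": [{"x": 0, "y": 0, "z": 0.04, "spin": 0, "gripper": -1}, {"x": 0, "y": 0, "z": 0.08, "spin": 0, "gripper": -1}, {"x": 0, "y": 0, "z": 0.11, "spin": 0, "gripper": -1}, {"x": 0, "y": 0, "z": 0.13, "spin": 0, "gripper": -1}, {"x": 0, "y": 0, "z": 0.14, "spin": 0, "gripper": -1}, {"x": 0, "y": 0, "z": 0.14, "spin": 0, "gripper": -1}]}}

```text
time_s: 6.95
eef_pos: [0.4797, 0.2446, 0.0571]
ee_rot: [-3.142, 0.0, 1.571]
force: [0.3, 0.0, 0.4]
gripper_width: -0.0001
grasp_force: 0.0
```

{"op": "apply_moves", "data": {"moves": [{"x": 0, "y": 0, "z": 0.01, "spin": 0, "gripper": -1}, {"x": 0, "y": 0, "z": 0.02, "spin": 0, "gripper": -1}, {"x": 0, "y": 0, "z": 0.03, "spin": 0, "gripper": -1}, {"x": 0, "y": 0, "z": 0.03, "spin": 0, "gripper": -1}]}}

```text
time_s: 7.45
eef_pos: [0.4798, 0.2446, 0.0541]
ee_rot: [-3.142, 0.0, 1.571]
force: [-0.8, 0.8, 0.3]
gripper_width: 0.0001
grasp_force: 0.1
```

```bash
cat >> h.py <<'E'
ex=np.array([.99,-.1425,0]);ey=np.array([.1425,.99,0]);H=np.array([.6023,.2279,.07])
def L(r,y,h,th):return H-ex*(r*np.cos(th)-h*np.sin(th))+ey*y+[0,0,r*np.sin(th)+h*np.cos(th)]
def blob(im,u0,R=60):
    g=im.max(2)<60;n,_,st,c=cv2.connectedComponentsWithStats(g.astype(np.uint8))
    return [(c[i].round(1).tolist(),st[i,4],st[i,2:4].tolist()) for i in range(1,n) if st[i,4]>25 and np.hypot(*(c[i]-u0))<R]
E
python3 - <<'E'
from h import *
m=arm.camera_model('wrist');im=arm.read_camera('wrist');cv2.imwrite('pics/w6raw.png',im)
for th in(.2,.14,.07,0):print(th,proj(L(.133,.065,.022,th),m).round())
print(blob(im,proj(L(.133,.065,.022,.07),m)))
t,s=arm.camera_model('top'),arm.camera_model('scene')
for n,m in(('scene',s),('top',t)):
  im=arm.read_camera(n)
  for y in(.065,-.065):
    print(n,y,[proj(L(.133,y,.022,th),m).round(1).tolist() for th in(.14,.07,0)],blob(im,proj(L(.133,y,.022,.07),m),8))
E
```

```text
0.2 [300. 123.]
0.14 [290. 120.]
0.07 [282. 118.]
0 [277. 116.]
[([277.3, 119.4], np.int32(4830), [78, 80])]
scene 0.065 [[390.4, 216.8], [389.8, 218.2], [389.1, 219.7]] [([389.6, 218.4], np.int32(33), [6, 6])]
scene -0.065 [[345.5, 208.7], [345.3, 210.1], [345.0, 211.6]] [([345.2, 210.8], np.int32(29), [6, 6])]
top 0.065 [[165.3, 204.8], [166.0, 206.4], [166.7, 207.7]] []
top -0.065 [[210.6, 216.6], [210.9, 218.1], [211.2, 219.3]] [([211.4, 218.9], np.int32(73), [10, 11])]
```

{"op": "apply_moves", "data": {"moves": [{"x": 0, "y": 0, "z": 0.01, "spin": 0, "gripper": -1}, {"x": 0, "y": 0, "z": 0.02, "spin": 0, "gripper": -1}, {"x": 0, "y": 0, "z": 0.03, "spin": 0, "gripper": -1}, {"x": 0, "y": 0, "z": 0.03, "spin": 0, "gripper": -1}]}}

```text
time_s: 8.1
eef_pos: [0.4797, 0.2446, 0.0511]
ee_rot: [-3.142, 0.0, 1.571]
force: [0.5, -0.1, 0.4]
gripper_width: -0.0003
grasp_force: 0.0
```

{"op": "apply_moves", "data": {"moves": [{"x": 0, "y": 0, "z": 0.01, "spin": 0, "gripper": -1}, {"x": 0, "y": 0, "z": 0.02, "spin": 0, "gripper": -1}, {"x": 0, "y": 0, "z": 0.03, "spin": 0, "gripper": -1}]}}

```text
time_s: 8.48
eef_pos: [0.4797, 0.2446, 0.0481]
ee_rot: [-3.142, -0.0, 1.571]
force: [-1.0, -0.3, 0.4]
gripper_width: 0.0
grasp_force: 0.4
```

```bash
python3 - <<'E'
from h import *
s=arm.state();print(s['force'],s['torque'],s['joint_efforts'],s['eef_pos'])
m=arm.camera_model('wrist');im=arm.read_camera('wrist');im0=cv2.imread('pics/w6raw.png')
for th in(.14,.07,0):print(th,proj(L(.133,.065,.022,th),m).round())
print(blob(im,proj(L(.133,.065,.022,.07),m)),m['cam_to_world'][:3,3])
a=im[60:420,180:480];b=im0[60:420,180:480];cv2.imwrite('pics/w7.png',np.hstack([b,a]))
E
```

```text
[-1.04679238 -0.34840204  0.44902907] [ 0.04053114  0.11075688 -0.00170878] [-1.72177101e-01 -5.49721169e+01 -2.49167526e+01 -7.92727154e-02
 -1.10244728e-01  1.07950553e-03] [0.4797356  0.24462038 0.04810906]
0.14 [291. 121.]
0.07 [283. 119.]
0 [277. 117.]
[([273.8, 118.8], np.int32(4842), [78, 80])] [0.48009503 0.31648706 0.22588832]
```

View pics/w7.png

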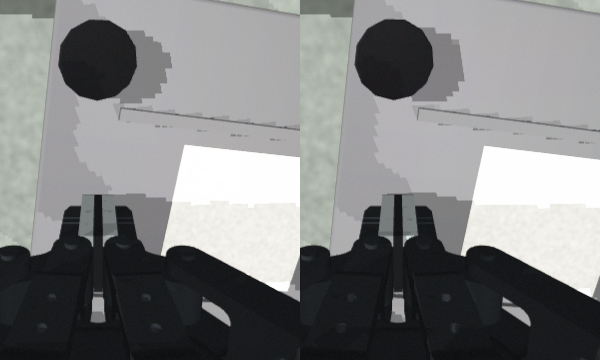

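The lid is still moving down with the fingers; from the stud's apparent size it is about 3 mm above shut. I'll keep pressing.

{"op": "apply_moves", "data": {"moves": [{"x": 0, "y": 0, "z": 0.01, "spin": 0, "gripper": -1}, {"x": 0, "y": 0, "z": 0.02, "spin": 0, "gripper": -1}, {"x": 0, "y": 0, "z": 0.03, "spin": 0, "gripper": -1}, {"x": 0, "y": 0, "z": 0.03, "spin": 0, "gripper": -1}]}}

```text
time_s: 9.02
eef_pos: [0.4798, 0.2446, 0.0451]
ee_rot: [-3.142, 0.0, 1.571]
force: [0.3, 0.7, -0.7]
gripper_width: -0.0
grasp_force: 0.0
```

{"op": "apply_moves", "data": {"moves": [{"x": 0, "y": 0, "z": 0.01, "spin": 0, "gripper": -1}, {"x": 0, "y": 0, "z": 0.02, "spin": 0, "gripper": -1}, {"x": 0, "y": 0, "z": 0.02, "spin": 0, "gripper": -1}]}}

```text
time_s: 9.4
eef_pos: [0.4798, 0.2446, 0.0431]
ee_rot: [3.142, 0.0, 1.571]
force: [0.5, -1.1, -0.1]
gripper_width: -0.0001
grasp_force: 0.0
```

```bash
python3 - <<'E'
from h import *
m=arm.camera_model('wrist');im=arm.read_camera('wrist')
print(proj(L(.133,.065,.022,0),m).round(),blob(im,proj(L(.133,.065,.022,.07),m)))
for c in('scene','top'):
  m=arm.camera_model(c);im=arm.read_camera(c)
  for y in(.065,-.065): print(c,y,[proj(L(.133,y,.022,th),m).round(1).tolist() for th in(.14,0)],blob(im,proj(L(.133,y,.022,.0),m),8))
E
```

```text
[277. 117.] [([271.1, 118.4], np.int32(4836), [78, 80])]
scene 0.065 [[390.4, 216.8], [389.1, 219.7]] []
scene -0.065 [[345.5, 208.7], [345.0, 211.6]] []
top 0.065 [[165.3, 204.8], [166.7, 207.7]] []
top -0.065 [[210.6, 216.6], [211.2, 219.3]] [([211.7, 220.5], np.int32(76), [10, 10])]
```

{"op": "apply_moves", "data": {"moves": [{"x": 0, "y": 0, "z": 0.01, "spin": 0, "gripper": -1}, {"x": 0, "y": 0, "z": 0.02, "spin": 0, "gripper": -1}, {"x": 0, "y": 0, "z": 0.02, "spin": 0, "gripper": -1}]}}

```text
time_s: 9.93
eef_pos: [0.4798, 0.2446, 0.0411]
ee_rot: [-3.142, 0.0, 1.571]
force: [-0.3, -0.1, -0.0]
gripper_width: -0.0001
grasp_force: 0.0
```

```bash
python3 - <<'E'
from h import *
s=arm.state();print(s['force'],s['joint_efforts'][1:3])
m=arm.camera_model('wrist');im=arm.read_camera('wrist')
print(proj(L(.133,.065,.022,0),m).round(),blob(im,proj(L(.133,.065,.022,.07),m)))
a=cv2.resize(arm.read_camera('scene')[170:290,310:420],None,fx=3.6,fy=3.6,interpolation=3)
b=cv2.resize(arm.read_camera('top')[140:260,140:250],None,fx=3.6,fy=3.6,interpolation=3)
cv2.imwrite('pics/c8.png',np.hstack([a,b]))
E
```

```text
[-0.28015071 -0.05178339 -0.00065464] [-55.54320931 -24.40079927]
[277. 118.] [([270.3, 118.3], np.int32(4833), [78, 80])]
```

View pics/c8.png

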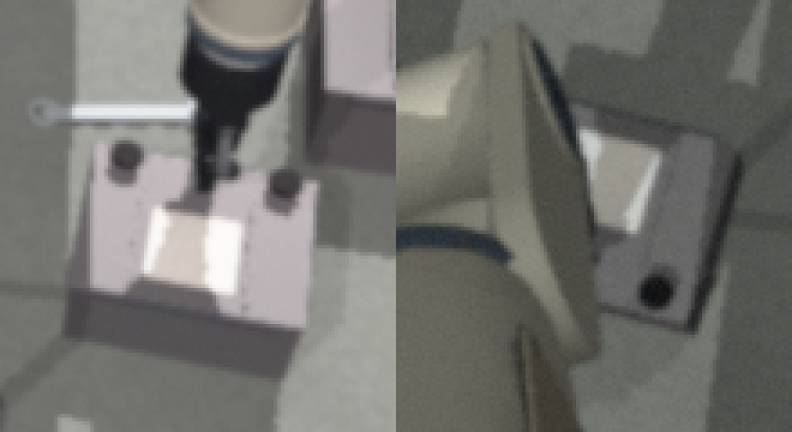

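```bash
python3 - <<'E'
from h import *
s,t=arm.camera_model('scene'),arm.camera_model('top')
print(tri([(s,(345,214.4)),(t,(212.2,221.1))]))
# joint fit: hinge xy, yaw, hinge z, th1..th3 from all stud observations
obs=[(0,.065,t,(164.5,200)),(0,-.065,t,(210.5,212)),(0,.065,s,(392.3,214.1)),(0,-.065,s,(346.4,205.9)),
(1,-.065,s,(346.1,208.3)),(1,.065,s,(391.1,216.1)),(1,-.065,t,(211.1,216.7)),
(2,-.065,s,(345,214.4)),(2,.065,s,(389.4,222.2)),(2,-.065,t,(212.2,221.1))]
def P(p,k,y):
    x,yy,a,hz=p[:4];th=p[4+k];e=np.array([np.cos(a),np.sin(a),0]);f=np.array([-e[1],e[0],0])
    return np.array([x,yy,hz])-e*(.133*np.cos(th)-.022*np.sin(th))+f*y+[0,0,.133*np.sin(th)+.022*np.cos(th)]
for fix in(None,.07):
    def F(p):
        q=p.copy()
        if fix:q[3]=fix
        return np.concatenate([proj(P(q,k,y),m)-uv for k,y,m,uv in obs]+[[10*(p[3]-.07)]])
    r=least_squares(F,[.6,.23,-.14,.07,.3,.15,0]);print(r.x.round(4),np.abs(r.fun).max().round(2),np.sqrt((r.fun**2).mean()).round(2))
E
```

```text
(array([0.45897323, 0.18322615, 0.07616165]), np.float64(0.4229531478869717))
[ 0.6012  0.2289 -0.1404  0.0682  0.3325  0.1697 -0.0962] 1.05 0.42
[ 0.6018  0.2285 -0.142   0.07    0.3193  0.1564 -0.1059] 1.04 0.42
```

Scene crop: studs now at (126,160) and (286,188); top crop: right stud at (260,292). The lid looks shut, perhaps more than shut by my estimate, so I'll lift off and measure it unobstructed.

{"op": "apply_moves", "data": {"moves": [{"x": 0, "y": 0, "z": -0.3, "spin": 0, "gripper": -1}, {"x": 0, "y": 0, "z": -0.9, "spin": 0, "gripper": -1}, {"x": 0.2, "y": -0.3, "z": -1, "spin": 0, "gripper": -1}, {"x": 0.6, "y": -0.6, "z": -1, "spin": 0, "gripper": -1}]}}

```text
time_s: 10.58
eef_pos: [0.4201, 0.3049, 0.1428]
ee_rot: [3.139, -0.001, 1.568]
force: [0.6, -0.3, -0.7]
gripper_width: -0.0001
grasp_force: 0.0
```

{"op": "apply_moves", "data": {"moves": [{"x": 0.3, "y": 0, "z": -0.6, "spin": 0, "gripper": -1}, {"x": 0.3, "y": 0, "z": -1, "spin": 0, "gripper": -1}, {"x": 0.3, "y": 0, "z": -1, "spin": 0, "gripper": -1}, {"x": 0.3, "y": 0, "z": -1, "spin": 0, "gripper": -1}]}}

```text
time_s: 11.08
eef_pos: [0.4194, 0.3342, 0.2406]
ee_rot: [-3.141, 0.0, 1.571]
force: [-1.3, -0.6, 0.5]
gripper_width: -0.0
grasp_force: 0.0
```

```bash
python3 - <<'E'
from h import *
print(arm.state()['eef_pos'],arm.state()['time_s'])
for c in('wrist','scene','top'):
  m=arm.camera_model(c);im=arm.read_camera(c);cv2.imwrite(f'pics/{c}9.png',im)
  for y in(.065,-.065): print(c,y,[proj(L(.133,y,h,0),m).round(1).tolist() for h in(.022,.012)],blob(im,proj(L(.133,y,.022,.0),m),25 if c=='wrist' else 9))
for c in('scene','top'):
  m=arm.camera_model(c);im=cv2.imread(f'pics/{c}0.png')
  for y in(.065,-.065): print(c,'init',y,proj(L(.133,y,.022,.32),m).round(1).tolist(),blob(im,proj(L(.133,y,.022,.32),m),9))
E
```

```text
[0.41936796 0.33419219 0.24055433] 11.075
wrist 0.065 [[341.5, 205.8], [339.7, 203.0]] [([337.8, 205.2], np.int32(640), [30, 28])]
wrist -0.065 [[317.8, 323.4], [316.9, 317.9]] []
scene 0.065 [[389.1, 219.7], [388.4, 221.9]] []
scene -0.065 [[345.0, 211.6], [344.6, 213.8]] []
top 0.065 [[166.7, 207.7], [167.7, 208.4]] [([167.4, 208.9], np.int32(73), [10, 10])]
top -0.065 [[211.2, 219.3], [211.8, 219.9]] [([211.9, 220.5], np.int32(72), [9, 10])]
scene init 0.065 [391.8, 214.2] [([392.2, 213.5], np.int32(58), [9, 8])]
scene init -0.065 [346.0, 205.9] [([346.2, 206.0], np.int32(47), [8, 7])]
top init 0.065 [164.0, 199.8] [([164.0, 199.5], np.int32(90), [11, 10])]
top init -0.065 [210.1, 211.9] [([210.4, 211.6], np.int32(90), [12, 10])]
```

```bash
python3 - <<'E'
from h import *
def cen(im,u,R):
    u=np.round(u).astype(int);p=im[u[1]-R:u[1]+R+1,u[0]-R:u[0]+R+1].max(2).astype(float)
    w=np.clip(np.percentile(p,50)*.62-p,0,None);w=np.where(w>0,1,0).astype(np.uint8)
    n,l,st,c=cv2.connectedComponentsWithStats(w);i=1+np.argmax(st[1:,4]);return (c[i]+u-R).round(2),st[i,2:].tolist()
obs=[]
for k,(suf,th) in enumerate((('0',.32),('9',-.05))):
  for c in('scene','top','wrist')[:3 if k else 2]:
    m=arm.camera_model(c);im=cv2.imread(f'pics/{c}{suf}.png')
    for y in(.065,-.065)[:1 if c=='wrist' else 2]:
      g=proj(L(.133,y,.022,th),m);u,st=cen(im,g,22 if c=='wrist' else 8);print(k,c,y,g.round(1),u,st);obs.append((k,y,m,u))
def P(p,k,y,h):
    x,yy,a,hz=p[:4];th=p[4+k];e=np.array([np.cos(a),np.sin(a),0]);f=np.array([-e[1],e[0],0])
    return np.array([x,yy,hz])-e*(.133*np.cos(th)-h*np.sin(th))+f*y+[0,0,.133*np.sin(th)+h*np.cos(th)]
for h2 in(.022,.012):
    F=lambda p:np.concatenate([proj(P(p,k,y,.019 if k==0 else h2-.003),m)-uv for k,y,m,uv in obs]+[[3000*(p[3]-.07)]])
    r=least_squares(F,[.6,.23,-.14,.07,.3,0]);print(h2,r.x.round(4),r.fun.round(1))
E
```

```text
0 scene 0.065 [391.8 214.2] [392.22 213.43] [9, 10, 63]
0 scene -0.065 [346.  205.9] [345.9  206.07] [9, 9, 59]
0 top 0.065 [164.  199.8] [164.12 199.55] [10, 8, 66]
0 top -0.065 [210.1 211.9] [210.33 211.74] [10, 10, 72]
1 scene 0.065 [388.7 220.9] [388.8  220.91] [8, 7, 44]
1 scene -0.065 [344.7 212.8] [344.45 213.36] [8, 8, 55]
1 top 0.065 [167.3 208.4] [167.4  209.13] [10, 9, 67]
1 top -0.065 [211.5 220. ] [211.96 220.6 ] [9, 10, 68]
1 wrist 0.065 [340.  203.4] [337.79 205.34] [30, 28, 653]
0.022 [ 0.601   0.2283 -0.131   0.07    0.3646 -0.0287] [-0.7  0.1 -0.3 -0.4  0.   0.3  0.2 -0.4 -0.6 -0.5 -0.2 -0.6  0.2  0.
  0.1 -0.4  0.2 -0.8 -0. ]
0.012 [ 0.6002  0.2285 -0.1293  0.07    0.3704  0.0452] [-0.6 -0.2 -0.3 -0.7 -0.1  0.4  0.2 -0.3 -0.6 -0.4 -0.2 -0.5  0.2 -0.
  0.1 -0.5  0.3 -0.8 -0. ]
```

Fitting all views with the stud blobs gives a lid angle of about 0, so it is shut within noise. Next I press the left stud at (0.478, 0.310).

{"op": "apply_moves", "data": {"moves": [{"x": -0.24, "y": 0.58, "z": 0.2, "spin": 0, "gripper": -1}, {"x": -0.24, "y": 0.58, "z": 0.7, "spin": 0, "gripper": -1}, {"x": -0.24, "y": 0.58, "z": 1, "spin": 0, "gripper": -1}, {"x": -0.24, "y": 0.58, "z": 1, "spin": 0, "gripper": -1}]}}

```text
time_s: 11.72
eef_pos: [0.4758, 0.3089, 0.138]
ee_rot: [-3.136, 0.004, 1.57]
force: [0.4, 0.1, -0.2]
gripper_width: 0.0001
grasp_force: 0.0
```

{"op": "apply_moves", "data": {"moves": [{"x": 0, "y": 0, "z": 0.3, "spin": 0, "gripper": -1}, {"x": 0, "y": 0, "z": 0.5, "spin": 0, "gripper": -1}, {"x": 0, "y": 0, "z": 0.65, "spin": 0, "gripper": -1}, {"x": 0, "y": 0, "z": 0.72, "spin": 0, "gripper": -1}, {"x": 0, "y": 0, "z": 0.78, "spin": 0, "gripper": -1}, {"x": 0, "y": 0, "z": 0.82, "spin": 0, "gripper": -1}, {"x": 0, "y": 0, "z": 0.86, "spin": 0, "gripper": -1}, {"x": 0, "y": 0, "z": 0.86, "spin": 0, "gripper": -1}]}}

```text
time_s: 12.72
eef_pos: [0.4777, 0.3106, 0.0551]
ee_rot: [-3.141, 0.0, 1.571]
force: [-0.6, -0.3, 0.3]
gripper_width: 0.0002
grasp_force: 0.0
```

{"op": "apply_moves", "data": {"moves": [{"x": 0, "y": 0, "z": 0.02, "spin": 0, "gripper": -1}, {"x": 0, "y": 0, "z": 0.04, "spin": 0, "gripper": -1}, {"x": 0, "y": 0, "z": 0.06, "spin": 0, "gripper": -1}]}}

```text
time_s: 13.1
eef_pos: [0.478, 0.3107, 0.0497]
ee_rot: [3.141, -0.0, 1.571]
force: [-1.4, -0.9, 6.1]
gripper_width: 0.0001
grasp_force: 3.0
```

{"op": "apply_moves", "data": {"moves": [{"x": 0, "y": 0, "z": 0.02, "spin": 0, "gripper": -1}, {"x": 0, "y": 0, "z": 0.03, "spin": 0, "gripper": -1}, {"x": 0, "y": 0, "z": 0.04, "spin": 0, "gripper": -1}]}}

```text
time_s: 13.48
eef_pos: [0.478, 0.3108, 0.0461]
ee_rot: [3.141, -0.0, 1.571]
force: [-3.9, -2.8, 16.1]
gripper_width: 0.0002
grasp_force: 8.4
```

```bash
python3 - <<'E'
from h import *
s=arm.state();print(s['time_s'],s['force'])
for c in('wrist','scene','top'):
  im=arm.read_camera(c);cv2.imwrite(f'pics/{c}10.png',im)
a=cv2.resize(cv2.imread('pics/scene10.png')[170:290,310:420],None,fx=3.4,fy=3.4,interpolation=3)
w=cv2.imread('pics/wrist10.png')[130:420,140:420]
cv2.imwrite('pics/c10.png',np.hstack([a,cv2.resize(w,(394,408))]))
E
```

```text
13.475 [-3.90603691 -2.78404597 16.10429987]
```

{"op": "apply_moves", "data": {"moves": [{"x": 0, "y": 0, "z": 0.01, "spin": 0, "gripper": -1}, {"x": 0, "y": 0, "z": 0.02, "spin": 0, "gripper": -1}, {"x": 0, "y": 0, "z": 0.02, "spin": 0, "gripper": -1}]}}

```text
time_s: 14.0
eef_pos: [0.4782, 0.3109, 0.0457]
ee_rot: [3.141, -0.001, 1.571]
force: [-7.6, -5.8, 27.4]
gripper_width: -0.0003
grasp_force: 14.0
```

The left stud is home: 27 N against a hard stop at TCP z 0.0457. This also fixes the real tip at about 36 mm behind the reported TCP. Now the right stud.

{"op": "apply_moves", "data": {"moves": [{"x": 0, "y": 0, "z": -0.2, "spin": 0, "gripper": -1}, {"x": 0, "y": 0, "z": -0.45, "spin": 0, "gripper": -1}, {"x": -0.5, "y": -0.1, "z": -0.45, "spin": 0, "gripper": -1}, {"x": -1, "y": -0.17, "z": -0.45, "spin": 0, "gripper": -1}]}}

```text
time_s: 14.5
eef_pos: [0.4606, 0.2099, 0.0886]
ee_rot: [3.141, -0.0, 1.572]
force: [0.7, 0.1, -1.3]
gripper_width: -0.0
grasp_force: 0.0
```

{"op": "apply_moves", "data": {"moves": [{"x": -0.29, "y": 0, "z": 0, "spin": 0, "gripper": -1}, {"x": -0.29, "y": 0, "z": 0.15, "spin": 0, "gripper": -1}, {"x": -0.29, "y": 0, "z": 0.3, "spin": 0, "gripper": -1}, {"x": -0.29, "y": 0, "z": 0.34, "spin": 0, "gripper": -1}, {"x": -0.29, "y": 0, "z": 0.37, "spin": 0, "gripper": -1}, {"x": -0.29, "y": 0, "z": 0.39, "spin": 0, "gripper": -1}, {"x": -0.29, "y": 0, "z": 0.41, "spin": 0, "gripper": -1}, {"x": -0.29, "y": 0, "z": 0.42, "spin": 0, "gripper": -1}, {"x": -0.29, "y": 0, "z": 0.43, "spin": 0, "gripper": -1}, {"x": -0.29, "y": 0, "z": 0.44, "spin": 0, "gripper": -1}, {"x": -0.29, "y": 0, "z": 0.44, "spin": 0, "gripper": -1}]}}

```text
time_s: 15.88
eef_pos: [0.4601, 0.1821, 0.0457]
ee_rot: [-3.14, 0.001, 1.572]
force: [-11.1, -4.6, 29.4]
gripper_width: -0.0001
grasp_force: 14.7
```

{"op": "apply_moves", "data": {"moves": [{"x": 0, "y": 0, "z": -0.4, "spin": 0, "gripper": -1}, {"x": -0.3, "y": 0, "z": -0.9, "spin": 0, "gripper": -1}, {"x": -0.8, "y": -0.1, "z": -1, "spin": 0, "gripper": -1}, {"x": -1, "y": -0.15, "z": -1, "spin": 0, "gripper": -1}]}}

```text
time_s: 16.38
eef_pos: [0.4461, 0.0807, 0.1453]
ee_rot: [3.139, -0.0, 1.571]
force: [0.5, 1.3, 1.1]
gripper_width: -0.0001
grasp_force: 0.0
```

{"op": "apply_moves", "data": {"moves": [{"x": -0.5, "y": -0.05, "z": -0.3, "spin": 0, "gripper": -1}, {"x": -1, "y": -0.15, "z": -1, "spin": 0, "gripper": -1}, {"x": -1, "y": -0.15, "z": -1, "spin": 0, "gripper": 0}]}}

```text
time_s: 16.75
eef_pos: [0.4319, -0.0195, 0.2469]
ee_rot: [3.138, 0.0, 1.57]
force: [1.4, 1.2, -0.4]
gripper_width: 0.0173
grasp_force: 0.0
```

{"op": "apply_moves", "data": {"moves": [{"x": -0.5, "y": 0, "z": 0, "spin": 0, "gripper": 0}, {"x": -1, "y": 0, "z": 0, "spin": 0, "gripper": 0}]}}

```text
time_s: 17.0
eef_pos: [0.4314, -0.1191, 0.2448]
ee_rot: [3.14, 0.0, 1.573]
force: [0.0, 0.6, -0.4]
gripper_width: 0.0426
grasp_force: 0.0
```

{"op": "apply_moves", "data": {"moves": [{"x": -0.5, "y": 0, "z": 0, "spin": 0, "gripper": 0}, {"x": -1, "y": 0, "z": 0, "spin": 0, "gripper": 0}, {"x": -1, "y": 0, "z": 0, "spin": 0, "gripper": 0}, {"x": -1, "y": 0, "z": 0, "spin": 0, "gripper": 0}]}}

```text
time_s: 17.5
eef_pos: [0.4308, -0.2177, 0.2439]
ee_rot: [-3.141, -0.001, 1.571]
force: [0.3, 0.1, 0.9]
gripper_width: 0.0428
grasp_force: 0.0
```

```bash
python3 - <<'E'
from h import *
s=arm.state();print(s['time_s'],s['eef_pos'],s['gripper_width'])
def cen(im,u,R):
    u=np.round(u).astype(int);p=im[u[1]-R:u[1]+R+1,u[0]-R:u[0]+R+1].max(2).astype(float)
    w=(p<np.percentile(p,50)*.62).astype(np.uint8)
    n,l,st,c=cv2.connectedComponentsWithStats(w);i=1+np.argmax(st[1:,4]);return (c[i]+u-R).round(2),st[i,2:].tolist()
for c in('wrist','scene','top'):
  m=arm.camera_model(c);im=arm.read_camera(c);cv2.imwrite(f'pics/{c}11.png',im)
  if c!='wrist':
    for y in(.065,-.065):print(c,y,[proj(L(.133,y,h,0),m).round(1).tolist() for h in(.019,.009)],cen(im,proj(L(.133,y,.012,0),m),8))
  for P in((.431,-.238,.128),(.431,-.238,.085)):print('tag pred',c,proj(P,m).round(1))
  for l in('tag','bin'):print(c,l,[(np.round(np.array(d['box'])*[560,420,560,420]).astype(int).tolist(),round(d['score'],2)) for d in arm.search_frame(l,c)[:2]])
E
```

```text
17.5 [ 0.43084269 -0.21770743  0.24386181] 0.04282942615188972
tag pred wrist [277.8 213.7]
tag pred wrist [277.9 200.5]
wrist tag [([261, 165, 33, 70], 0.78)]
wrist bin [([262, 112, 205, 163], 0.59)]
scene 0.065 [[388.9, 220.4], [388.2, 222.5]] (array([388.15, 222.55]), [9, 8, 55])
scene -0.065 [[344.8, 212.3], [344.4, 214.4]] (array([344.5, 214.5]), [8, 8, 52])
tag pred scene [207.3 185.9]
tag pred scene [209.4 195.5]
scene tag [([203, 185, 11, 23], 0.66)]
scene bin [([176, 190, 57, 67], 0.8), ([114, 240, 34, 30], 0.41)]
top 0.065 [[167.0, 207.9], [168.0, 208.6]] (array([168.22, 209.7 ]), [10, 10, 74])
top -0.065 [[211.4, 219.5], [212.0, 220.1]] (array([212.15, 221.04]), [9, 9, 68])
tag pred top [364.7 246.2]
tag pred top [361.2 247.7]
top tag []
top bin [([334, 187, 49, 67], 0.73)]
```

The cameras agree: lid shut, both studs home (scene pixels within 0.1 px of the home prediction). Now the tag, seen from the wrist.

```bash
python3 - <<'E'
import cv2
a=cv2.imread('pics/wrist11.png');cv2.imwrite('pics/w11c.png',cv2.resize(a[100:300,200:460],None,fx=3,fy=3,interpolation=3))
E
```

```text
(no output)
```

View pics/w11c.png

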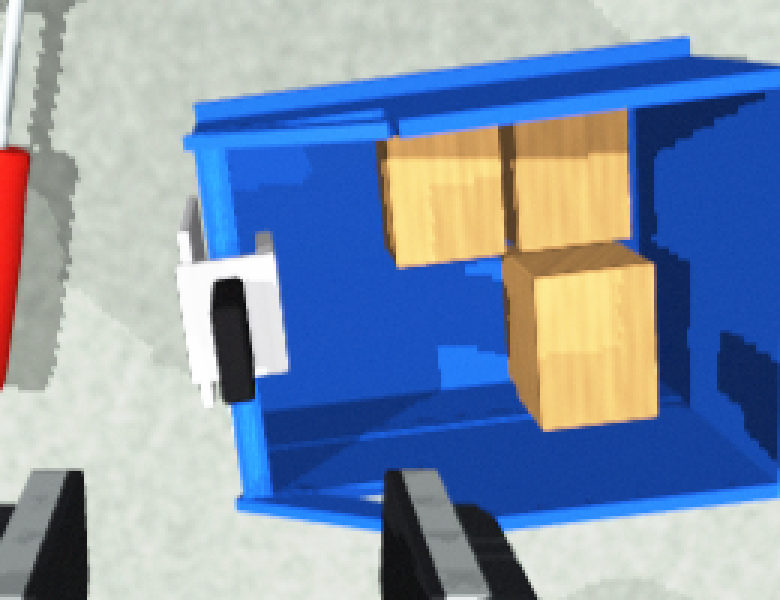

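The tag's bridge has its top corners at crop (180,267), (274,253), (288,372) and (195,384), and the tab's far top corners at (224,402) and (254,400). It is yawed about +0.1 rad, and the open fingertips are visible at the bottom, at cols 20–145 and 385–440.

```bash
python3 - <<'E'
from h import *
m=arm.camera_model('wrist')
pts=[((-.016,.02,.005),(180,267)),((.016,.02,.005),(274,253)),((.016,-.02,.005),(288,372)),((-.016,-.02,.005),(195,384)),((-.005,-.015,.043),(224,402)),((.005,-.015,.043),(254,400))]
def F(p,zf):
    z=.085 if zf is None else p[3];c,s=np.cos(p[2]),np.sin(p[2])
    return np.concatenate([proj([p[0]+c*l[0]-s*l[1],p[1]+s*l[0]+c*l[1],z+l[2]],m)-(np.array(u)/3+[200,100]) for l,u in pts])
for zf in(None,1):
    r=least_squares(F,[.43,-.24,.1,.085],args=(zf,));print(r.x.round(4),r.fun.round(1))
# fingertips 43 mm open, tip edge at crop row 470 -> which tool point?
s=arm.state();p=np.array(s['eef_pos'])
for d in(0,.02,.03,.04,.05):
    for yy in(0,.011):print(d,yy,[((proj(p+[sx*.0214,yy,d],m)-[200,100])*3).round().tolist() for sx in(-1,1)])
# rail with network-free refine from top/scene
print(tri([(arm.camera_model('top'),np.array([629,81])/2+[20,110]),(arm.camera_model('scene'),np.array([186,261])/2.2+[140,130])]))
E
```

```text
[ 0.4312 -0.2429  0.1222  0.085 ] [-1.4 -0.9  0.7 -0.2  0.6 -0.3 -0.8 -0.5 -0.3  1.3  1.   0.6]
[ 0.4312 -0.2464  0.1219  0.074 ] [-0.7  0.   0.3  0.8  0.  -0.6 -0.3 -0.9 -0.2  0.6  0.8 -0. ]
0 0 [[112.0, 427.0], [352.0, 427.0]]
0 0.011 [[110.0, 369.0], [354.0, 368.0]]
0.02 0 [[98.0, 474.0], [366.0, 474.0]]
0.02 0.011 [[95.0, 410.0], [368.0, 410.0]]
0.03 0 [[90.0, 502.0], [374.0, 502.0]]
0.03 0.011 [[87.0, 434.0], [376.0, 434.0]]
0.04 0 [[81.0, 533.0], [382.0, 533.0]]
0.04 0.011 [[78.0, 462.0], [385.0, 462.0]]
0.05 0 [[71.0, 569.0], [392.0, 568.0]]
0.05 0.011 [[67.0, 493.0], [396.0, 493.0]]
(array([ 0.67519813, -0.13226747,  0.15881464]), np.float64(0.22096376945592056))
```

{"op": "apply_moves", "data": {"moves": [{"x": -0.26, "y": 0, "z": 0, "spin": -0.061, "gripper": 0}, {"x": -0.26, "y": 0, "z": 0.4, "spin": -0.061, "gripper": 0}, {"x": -0.26, "y": 0, "z": 0.8, "spin": -0.061, "gripper": 0}, {"x": -0.26, "y": 0, "z": 0.8, "spin": -0.061, "gripper": 0}]}}

```text
time_s: 18.45
eef_pos: [0.4288, -0.2432, 0.162]
ee_rot: [-3.137, -0.003, 1.693]
force: [0.0, 0.4, -0.5]
gripper_width: 0.0427
grasp_force: 0.0
```

```bash
python3 - <<'E'
from h import *
s=arm.state();print(s['time_s'],s['eef_pos'],s['ee_rot'],s['force'])
m=arm.camera_model('wrist');im=arm.read_camera('wrist');cv2.imwrite('pics/wrist12.png',im)
for l in[(0,0,.043),(0,.015,.043),(0,.015,.005)]:
    a=.122;P=np.array([.4312-a*l[1],-.244+l[1],.085+l[2]]);print(l,proj(P,m).round())
u=proj([.4312,-.244,.115],m)
for b in blob(im,u,60):print(b)
E
```

```text
18.45 [ 0.4287963  -0.24323925  0.16196936] [-3.1371254  -0.00334224  1.69276781] [ 0.03144919  0.41736527 -0.50828306]
(0, 0, 0.043) [281. 224.]
(0, 0.015, 0.043) [281. 200.]
(0, 0.015, 0.005) [281. 186.]
([281.3, 214.4], np.int32(762), [15, 56])
```

{"op": "apply_moves", "data": {"moves": [{"x": 0, "y": 0, "z": 0.3, "spin": 0, "gripper": 0}, {"x": 0, "y": 0, "z": 0.55, "spin": 0, "gripper": 0}, {"x": 0, "y": 0, "z": 0.75, "spin": 0, "gripper": 0}, {"x": 0, "y": 0, "z": 0.9, "spin": 0, "gripper": 0}, {"x": 0, "y": 0, "z": 1, "spin": 0, "gripper": 0}, {"x": 0, "y": 0, "z": 1, "spin": 0, "gripper": 0}]}}

```text
time_s: 19.25
eef_pos: [0.4308, -0.2444, 0.0642]
ee_rot: [-3.141, -0.0, 1.693]
force: [0.3, 0.5, 0.5]
gripper_width: 0.0426
grasp_force: 0.0
```

{"op": "apply_moves", "data": {"moves": [{"x": 0, "y": 0, "z": 0, "spin": 0, "gripper": -1}, {"x": 0, "y": 0, "z": 0, "spin": 0, "gripper": -1}, {"x": 0, "y": 0, "z": 0, "spin": 0, "gripper": -1}, {"x": 0, "y": 0, "z": 0, "spin": 0, "gripper": -1}, {"x": 0, "y": 0, "z": 0, "spin": 0, "gripper": -1}], "force": 40}}

```text
time_s: 19.88
eef_pos: [0.4311, -0.2447, 0.0648]
ee_rot: [3.141, 0.001, 1.693]
force: [-1.7, -0.2, 6.3]
gripper_width: 0.0095
grasp_force: 40.5
```

{"op": "apply_moves", "data": {"moves": [{"x": 0, "y": 0, "z": -0.15, "spin": 0, "gripper": -1}, {"x": 0, "y": 0, "z": -0.35, "spin": 0, "gripper": -1}, {"x": 0, "y": 0, "z": -0.6, "spin": 0, "gripper": -1}, {"x": 0, "y": 0, "z": -0.85, "spin": 0, "gripper": -1}, {"x": 0, "y": 0, "z": -1, "spin": 0, "gripper": -1}]}}

```text
time_s: 20.5
eef_pos: [0.4313, -0.2446, 0.1661]
ee_rot: [3.14, 0.001, 1.693]
force: [0.6, -0.7, -0.9]
gripper_width: 0.0093
grasp_force: 39.6
```

{"op": "apply_moves", "data": {"moves": [{"x": 0, "y": 0, "z": -0.3, "spin": 0.02, "gripper": -1}, {"x": 0, "y": 0, "z": -0.6, "spin": 0.04, "gripper": -1}, {"x": 0, "y": 0, "z": -0.9, "spin": 0.0655, "gripper": -1}, {"x": 0, "y": 0, "z": -0.9, "spin": 0.0655, "gripper": -1}, {"x": 0, "y": 0, "z": -0.9, "spin": 0.0655, "gripper": -1}]}}

```text
time_s: 21.12
eef_pos: [0.4302, -0.244, 0.2534]
ee_rot: [-3.141, -0.001, 1.563]
force: [-0.2, 0.0, -1.0]
gripper_width: 0.0092
grasp_force: 39.7
```

{"op": "apply_moves", "data": {"moves": [{"x": 0.3, "y": 0.3, "z": 0, "spin": 0, "gripper": -1}, {"x": 0.6, "y": 0.6, "z": 0, "spin": 0, "gripper": -1}, {"x": 0.9, "y": 0.8, "z": 0, "spin": 0, "gripper": -1}, {"x": 1, "y": 0.8, "z": 0, "spin": 0, "gripper": -1}]}}

```text
time_s: 21.62
eef_pos: [0.5118, -0.1434, 0.2525]
ee_rot: [-3.139, -0.001, 1.564]
force: [-0.1, 0.3, -0.8]
gripper_width: 0.0093
grasp_force: 39.5
```

{"op": "apply_moves", "data": {"moves": [{"x": 0.3, "y": 0.2, "z": 0, "spin": 0, "gripper": -1}, {"x": 0.6, "y": 0.5, "z": 0, "spin": 0, "gripper": -1}, {"x": 0.9, "y": 0.8, "z": 0, "spin": 0, "gripper": -1}, {"x": 1, "y": 0.8, "z": 0, "spin": 0, "gripper": -1}, {"x": 1, "y": 0.8, "z": 0, "spin": 0, "gripper": -1}, {"x": 1, "y": 0.8, "z": 0, "spin": 0, "gripper": -1}]}}

```text
time_s: 22.38
eef_pos: [0.5915, -0.0468, 0.2539]
ee_rot: [-3.141, 0.0, 1.561]
force: [-0.8, -0.3, -0.8]
gripper_width: 0.0091
grasp_force: 39.6
```

```bash
python3 - <<'E'
from h import *
s=arm.state();print(s['time_s'],s['eef_pos'],s['ee_rot'],s['force'],s['gripper_width'],s['grasp_force'])
m=arm.camera_model('wrist');im=arm.read_camera('wrist');cv2.imwrite('pics/wrist13.png',im)
for y in(-.13,-.05,0,.03,.06,.1):print(y,proj([.675,y,.16],m).round(1))
for l in('rail','tag','collar'):print(l,[(np.round(np.array(d['box'])*[560,420,560,420]).astype(int).tolist(),round(d['score'],2)) for d in arm.search_frame(l,'wrist')[:2]])
for r in(20,40,60,80,100,120,140):
    row=im[r].mean(1); c=int(proj([.675,.05,.16],m)[0]);print(r,row[c-40:c+41:2].astype(int).tolist())
E
```

```text
22.375 [ 0.59147341 -0.04682762  0.25391541] [-3.14065757e+00  4.02134279e-04  1.56126323e+00] [-0.76575082 -0.30327118 -0.7816829 ] 0.00914892545623903 39.639875292778015
-0.13 [377.  290.9]
-0.05 [383.9 200. ]
0 [388.8 135.4]
0.03 [392.   93.2]
0.06 [395.4  48.1]
0.1 [400.4 -17.1]
rail [([326, 17, 94, 300], 0.72)]
tag [([243, 163, 70, 177], 0.72), ([330, 17, 93, 301], 0.32)]
collar [([357, 279, 41, 34], 0.67)]
20 [230, 232, 233, 231, 230, 228, 228, 227, 224, 226, 229, 234, 236, 235, 236, 233, 229, 229, 229, 229, 206, 97, 162, 155, 158, 163, 164, 158, 157, 161, 157, 155, 159, 155, 209, 219, 224, 223, 220, 213, 212]
40 [158, 159, 161, 164, 162, 163, 131, 91, 89, 91, 91, 94, 93, 93, 94, 51, 53, 47, 48, 52, 74, 97, 134, 159, 176, 182, 179, 168, 128, 52, 108, 183, 216, 222, 225, 224, 217, 212, 214, 212, 217]
60 [73, 56, 57, 54, 56, 53, 54, 53, 68, 99, 116, 116, 115, 112, 129, 165, 167, 174, 170, 121, 152, 174, 195, 215, 223, 222, 217, 200, 233, 228, 215, 212, 216, 214, 212, 213, 208, 204, 210, 211, 213]
80 [162, 165, 163, 158, 161, 159, 158, 152, 150, 141, 141, 143, 144, 157, 177, 177, 174, 174, 118, 151, 171, 194, 214, 223, 223, 218, 199, 179, 167, 153, 155, 154, 153, 151, 154, 152, 155, 150, 150, 151, 155]
100 [177, 175, 177, 178, 175, 172, 170, 171, 180, 180, 176, 171, 165, 171, 178, 180, 180, 117, 147, 174, 193, 213, 224, 223, 221, 197, 175, 173, 161, 151, 152, 156, 157, 156, 153, 151, 151, 155, 156, 152, 150]
120 [182, 182, 186, 183, 177, 173, 176, 175, 170, 174, 178, 175, 175, 176, 177, 181, 115, 145, 170, 192, 211, 223, 224, 220, 199, 177, 176, 167, 152, 152, 150, 150, 156, 160, 157, 154, 151, 153, 151, 157, 155]
140 [177, 177, 179, 179, 184, 187, 182, 179, 175, 174, 178, 180, 178, 169, 173, 126, 141, 170, 193, 211, 223, 226, 220, 198, 178, 178, 168, 152, 152, 155, 155, 158, 157, 148, 154, 159, 153, 152, 151, 151, 150]
```

```bash
python3 - <<'E'
from h import *
m=arm.camera_model('wrist');im=cv2.imread('pics/wrist13.png')
# pose unchanged since picture
C=[]
for r in range(62,165,6):
    row=im[r].mean(1);c=int(393-(r-93)*.075)
    seg=row[c-15:c+25];d=np.diff(seg)
    l=np.argmin(d[:20]);k=l+10+np.argmin(d[l+10:l+24]) # dark left edge, right drop
    C.append((r,c-15+l+.5,c-15+k+.5))
C=np.array(C);print(C[:, 1:].T, (C[:,2]-C[:,1]).mean())
ctr=(C[:,1]+C[:,2])/2
def F(p):
    o=[]
    for r,u in zip(C[:,0],ctr):
        f=lambda y:proj([p[0]-y*np.tan(p[1]),y,.16],m)
        # solve y for row r
        from scipy.optimize import brentq
        y=brentq(lambda y:f(y)[1]-r,-.15,.12);o.append(f(y)[0]-u)
    return np.array(o)
r=least_squares(F,[.675,0.],loss='soft_l1');print(r.x,np.abs(F(r.x)).max())
s=arm.state();print(s['time_s'],s['eef_pos'])
for y in(-.14,-.132,-.125):print(y,proj([r.x[0]-y*np.tan(r.x[1]),y,.16],m).round())
from scipy.spatial.transform import Rotation as R
tc=[.4312,-.2444,.085]
E
```

```text
[[390.5 389.5 389.5 388.5 388.5 387.5 387.5 386.5 386.5 385.5 385.5 384.5
  384.5 383.5 383.5 382.5 382.5 381.5]
 [412.5 407.5 406.5 406.5 405.5 404.5 404.5 403.5 403.5 402.5 401.5 401.5
  400.5 400.5 399.5 398.5 398.5 397.5]] 17.055555555555557
[ 0.6786319  -0.01796787] 2.1508453480700496
22.575 [ 0.59219736 -0.04660492  0.25435001]
-0.14 [376. 301.]
-0.132 [377. 293.]
-0.125 [378. 285.]
```

{"op": "apply_moves", "data": {"moves": [{"x": 0.1, "y": 0.3, "z": 0, "spin": 0.005, "gripper": -1}, {"x": 0.2, "y": 0.6, "z": 0, "spin": 0.005, "gripper": -1}, {"x": 0.25, "y": 0.8, "z": 0, "spin": 0.005, "gripper": -1}, {"x": 0.25, "y": 0.86, "z": 0, "spin": 0.005, "gripper": -1}, {"x": 0.25, "y": 0.86, "z": 0, "spin": 0.005, "gripper": -1}, {"x": 0.25, "y": 0.86, "z": 0, "spin": 0.005, "gripper": -1}]}}

```text
time_s: 23.32
eef_pos: [0.678, -0.022, 0.2543]
ee_rot: [-3.141, 0.0, 1.551]
force: [0.1, -0.2, -1.6]
gripper_width: 0.0091
grasp_force: 39.7
```

```bash
python3 - <<'E'
from h import *
s=arm.state();print(s['time_s'],s['eef_pos'],s['ee_rot'])
m=arm.camera_model('wrist');im=arm.read_camera('wrist');cv2.imwrite('pics/wrist14.png',im)
for y in(-.02,0,.03,.06):print(y,proj([.678,y,.16],m).round(1))
for r in(20,35,50,65,80,95,110,125,140,155):
    print(r,im[r].mean(1)[256:304].astype(int).tolist())
# tag plate / tab column
print(blob(im,proj(np.array(s['eef_pos'])+[0,0,.045],m),60))
E
```

```text
23.325 [ 0.67799485 -0.02204     0.25427771] [-3.14116656e+00  1.05635212e-04  1.55135404e+00]
-0.02 [277.5 194.7]
0 [276.9 169.5]
0.03 [276.  129.6]
0.06 [275.1  87.1]
20 [178, 208, 232, 234, 234, 236, 237, 237, 236, 234, 234, 234, 235, 236, 237, 237, 236, 236, 236, 238, 239, 237, 236, 236, 237, 239, 238, 239, 236, 235, 233, 234, 236, 236, 238, 239, 239, 237, 234, 233, 234, 232, 231, 231, 231, 232, 233, 233]
35 [233, 232, 231, 231, 231, 232, 234, 234, 235, 237, 237, 237, 236, 234, 231, 231, 232, 233, 234, 233, 234, 233, 230, 230, 229, 233, 233, 234, 234, 234, 232, 231, 229, 231, 232, 233, 233, 234, 234, 235, 235, 236, 234, 234, 235, 236, 238, 239]
50 [235, 236, 236, 236, 235, 235, 233, 235, 236, 237, 237, 235, 234, 232, 232, 233, 232, 233, 234, 233, 235, 236, 239, 238, 235, 233, 232, 231, 232, 231, 231, 231, 233, 234, 235, 234, 236, 236, 237, 236, 233, 232, 232, 233, 233, 233, 234, 234]
65 [151, 151, 150, 152, 152, 153, 153, 152, 145, 126, 120, 115, 119, 119, 120, 120, 121, 123, 123, 120, 116, 117, 119, 120, 121, 117, 117, 116, 118, 119, 120, 115, 152, 168, 169, 169, 169, 171, 170, 
[... 808 characters left out ...]
7, 187, 186, 187, 186, 181, 152, 146, 163, 181, 197, 207, 215, 223, 227, 231, 230, 229, 228, 224, 216, 205, 190, 182, 182, 179, 177, 176, 176, 176, 177, 179, 180, 182, 183, 182, 178, 179, 175, 173, 172, 174]
140 [153, 154, 154, 154, 158, 160, 163, 164, 163, 160, 160, 156, 154, 143, 160, 179, 195, 205, 215, 223, 228, 230, 230, 229, 228, 223, 217, 204, 189, 186, 185, 184, 178, 175, 175, 174, 174, 175, 172, 173, 175, 179, 180, 182, 182, 181, 181, 181]
155 [145, 160, 172, 174, 177, 176, 177, 177, 176, 176, 178, 177, 177, 152, 159, 176, 193, 206, 214, 221, 227, 229, 231, 230, 228, 224, 216, 205, 188, 186, 181, 177, 174, 178, 182, 187, 187, 185, 181, 180, 179, 183, 187, 189, 187, 184, 183, 182]
[]
```

The bar sits centred under the slot, its edges at cols 268–284.5 against 276 predicted. Hooking it on.

{"op": "apply_moves", "data": {"moves": [{"x": 0, "y": 0, "z": 0.15, "spin": 0, "gripper": -1}, {"x": 0, "y": 0, "z": 0.3, "spin": 0, "gripper": -1}, {"x": 0, "y": 0, "z": 0.4, "spin": 0, "gripper": -1}, {"x": 0, "y": 0, "z": 0.5, "spin": 0, "gripper": -1}, {"x": 0, "y": 0, "z": 0.6, "spin": 0, "gripper": -1}, {"x": 0, "y": 0, "z": 0.7, "spin": 0, "gripper": -1}, {"x": 0, "y": 0, "z": 0.7, "spin": 0, "gripper": -1}]}}

```text
time_s: 24.25
eef_pos: [0.6782, -0.0216, 0.1831]
ee_rot: [-3.14, -0.0, 1.552]
force: [-0.2, -0.7, -1.3]
gripper_width: 0.0095
grasp_force: 39.7
```

{"op": "apply_moves", "data": {"moves": [{"x": 0, "y": 0, "z": 0.1, "spin": 0, "gripper": -1}, {"x": 0, "y": 0, "z": 0.2, "spin": 0, "gripper": -1}, {"x": 0, "y": 0, "z": 0.3, "spin": 0, "gripper": -1}, {"x": 0, "y": 0, "z": 0.34, "spin": 0, "gripper": -1}, {"x": 0, "y": 0, "z": 0.34, "spin": 0, "gripper": -1}]}}

```text
time_s: 24.88
eef_pos: [0.6786, -0.0216, 0.1498]
ee_rot: [-3.141, 0.0, 1.552]
force: [0.6, -0.2, -1.0]
gripper_width: 0.0093
grasp_force: 39.7
```

{"op": "apply_moves", "data": {"moves": [{"x": 0, "y": 0, "z": 0.02, "spin": 0, "gripper": -1}, {"x": 0, "y": 0, "z": 0.03, "spin": 0, "gripper": -1}, {"x": 0, "y": 0, "z": 0.04, "spin": 0, "gripper": -1}, {"x": 0, "y": 0, "z": 0.04, "spin": 0, "gripper": -1}]}}

```text
time_s: 25.38
eef_pos: [0.6788, -0.0216, 0.1462]
ee_rot: [3.142, -0.0, 1.552]
force: [0.5, -1.0, -1.1]
gripper_width: 0.0092
grasp_force: 39.7
```

{"op": "apply_moves", "data": {"moves": [{"x": 0, "y": 0, "z": 0.01, "spin": 0, "gripper": -1}, {"x": 0, "y": 0, "z": 0.02, "spin": 0, "gripper": -1}, {"x": 0, "y": 0, "z": 0.02, "spin": 0, "gripper": -1}]}}

```text
time_s: 25.75
eef_pos: [0.679, -0.0216, 0.1458]
ee_rot: [3.141, 0.0, 1.552]
force: [-4.8, 0.7, 9.8]
gripper_width: 0.0092
grasp_force: 41.3
```

The bridge rests on the bar (9.8 N up). Easing off slightly, then sliding toward the collar.

{"op": "apply_moves", "data": {"moves": [{"x": 0, "y": 0, "z": -0.015, "spin": 0, "gripper": -1}, {"x": -0.08, "y": 0, "z": -0.015, "spin": 0, "gripper": -1}, {"x": -0.18, "y": 0, "z": -0.015, "spin": 0, "gripper": -1}, {"x": -0.28, "y": 0, "z": -0.015, "spin": 0, "gripper": -1}, {"x": -0.38, "y": 0, "z": -0.015, "spin": 0, "gripper": -1}, {"x": -0.48, "y": 0, "z": -0.015, "spin": 0, "gripper": -1}, {"x": -0.56, "y": 0, "z": -0.015, "spin": 0, "gripper": -1}, {"x": -0.62, "y": 0, "z": -0.015, "spin": 0, "gripper": -1}, {"x": -0.65, "y": 0, "z": -0.015, "spin": 0, "gripper": -1}, {"x": -0.65, "y": 0, "z": -0.015, "spin": 0, "gripper": -1}]}}

```text
time_s: 27.0
eef_pos: [0.6777, -0.0871, 0.1458]
ee_rot: [3.141, 0.001, 1.552]
force: [-0.2, 0.4, 5.1]
gripper_width: 0.0094
grasp_force: 40.5
```

{"op": "apply_moves", "data": {"moves": [{"x": -0.02, "y": 0, "z": 0, "spin": 0, "gripper": -1}, {"x": -0.04, "y": 0, "z": 0, "spin": 0, "gripper": -1}, {"x": -0.06, "y": 0, "z": 0, "spin": 0, "gripper": -1}]}}

```text
time_s: 27.38
eef_pos: [0.6775, -0.0922, 0.1459]
ee_rot: [3.141, -0.0, 1.552]
force: [-0.2, 3.5, 4.5]
gripper_width: 0.0093
grasp_force: 40.6
```

{"op": "apply_moves", "data": {"moves": [{"x": -0.01, "y": 0, "z": 0, "spin": 0, "gripper": -1}, {"x": -0.02, "y": 0, "z": 0, "spin": 0, "gripper": -1}, {"x": -0.02, "y": 0, "z": 0, "spin": 0, "gripper": -1}]}}

```text
time_s: 27.75
eef_pos: [0.6775, -0.0943, 0.1458]
ee_rot: [3.141, -0.0, 1.552]
force: [-0.0, 2.9, 5.8]
gripper_width: 0.0094
grasp_force: 40.6
```

{"op": "apply_moves", "data": {"moves": [{"x": -0.01, "y": 0, "z": 0, "spin": 0, "gripper": -1}, {"x": -0.02, "y": 0, "z": 0, "spin": 0, "gripper": -1}, {"x": -0.03, "y": 0, "z": 0, "spin": 0, "gripper": -1}, {"x": -0.03, "y": 0, "z": 0, "spin": 0, "gripper": -1}]}}

```text
time_s: 28.25
eef_pos: [0.6774, -0.0973, 0.1458]
ee_rot: [3.141, -0.0, 1.552]
force: [-0.1, 3.2, 5.0]
gripper_width: 0.0097
grasp_force: 40.6
```

{"op": "apply_moves", "data": {"moves": [{"x": -0.01, "y": 0, "z": 0, "spin": 0, "gripper": -1}, {"x": -0.02, "y": 0, "z": 0, "spin": 0, "gripper": -1}, {"x": -0.03, "y": 0, "z": 0, "spin": 0, "gripper": -1}, {"x": -0.03, "y": 0, "z": 0, "spin": 0, "gripper": -1}]}}

```text
time_s: 28.75
eef_pos: [0.6775, -0.0979, 0.1459]
ee_rot: [3.141, -0.004, 1.552]
force: [0.6, 11.9, 6.1]
gripper_width: 0.0094
grasp_force: 40.8
```

It is up against the collar (12 N). Relax the push, release and retreat upward.

{"op": "apply_moves", "data": {"moves": [{"x": 0.015, "y": 0, "z": 0, "spin": 0, "gripper": -1}, {"x": 0.015, "y": 0, "z": 0, "spin": 0, "gripper": -1}]}}

```text
time_s: 29.0
eef_pos: [0.6775, -0.0978, 0.1459]
ee_rot: [3.141, -0.001, 1.552]
force: [0.2, 6.2, 5.7]
gripper_width: 0.0092
grasp_force: 40.6
```

{"op": "apply_moves", "data": {"moves": [{"x": 0, "y": 0, "z": 0, "spin": 0, "gripper": -0.6}, {"x": 0, "y": 0, "z": 0, "spin": 0, "gripper": -0.3}, {"x": 0, "y": 0, "z": 0, "spin": 0, "gripper": -0.1}, {"x": 0, "y": 0, "z": 0, "spin": 0, "gripper": -0.1}, {"x": 0, "y": 0, "z": 0, "spin": 0, "gripper": -0.1}, {"x": 0, "y": 0, "z": -0.2, "spin": 0, "gripper": -0.1}, {"x": 0, "y": 0, "z": -0.5, "spin": 0, "gripper": -0.1}, {"x": 0, "y": 0, "z": -0.9, "spin": 0, "gripper": -0.1}, {"x": 0, "y": 0, "z": -1, "spin": 0, "gripper": -0.1}, {"x": 0, "y": 0, "z": -1, "spin": 0, "gripper": -0.1}]}}

```text
time_s: 30.25
eef_pos: [0.6777, -0.0992, 0.247]
ee_rot: [3.14, 0.0, 1.552]
force: [-1.1, -0.7, -1.1]
gripper_width: 0.0382
grasp_force: 0.0
```

```bash
python3 - <<'E'
from h import *
s=arm.state();print(s['time_s'],s['eef_pos'])
for c in('wrist','scene','top'):
  m=arm.camera_model(c);im=arm.read_camera(c);cv2.imwrite(f'pics/{c}15.png',im)
  print(c,'tab top',[proj([.6772,-.0975+y,.166+.043],m).round(1).tolist() for y in(-.015,0,.015)],'collar',proj([.677,-.1335,.16],m).round(1))
  print(blob(im,proj([.6772,-.0975,.195],m),70 if c=='wrist' else 15))
  for l in('tag','collar','rail'):print(l,[(np.round(np.array(d['box'])*[560,420,560,420]).astype(int).tolist(),round(d['score'],2)) for d in arm.search_frame(l,c)[:2]])
E
```

```text
30.25 [ 0.67774875 -0.09916303  0.24701179]
wrist tab top [[276.9, 239.4], [276.4, 217.3], [275.9, 194.4]] collar [277.2 241.4]
[([279.2, 207.7], np.int32(817), [16, 56])]
tag [([258, 145, 41, 90], 0.68)]
collar [([254, 227, 42, 32], 0.95)]
rail [([246, 0, 58, 383], 0.9)]
scene tab top [[229.7, 238.1], [235.7, 238.6], [241.8, 239.1]] collar [223.7 248.9]
[([237.3, 243.9], np.int32(91), [11, 9])]
tag [([229, 239, 23, 26], 0.77)]
collar [([222, 244, 5, 11], 0.65), ([271, 226, 23, 27], 0.21)]
rail [([230, 241, 23, 22], 0.74), ([174, 241, 136, 60], 0.66)]
top tab top [[329.5, 142.2], [323.7, 141.6], [317.9, 140.9]] collar [334.9 149.8]
[]
tag []
collar []
rail [([254, 136, 30, 32], 0.88)]
```

The hanger hangs on the bar after release. A gentle nudge on the tab's +y end with shut fingers will confirm it is against the collar.

{"op": "apply_moves", "data": {"moves": [{"x": 0.25, "y": 0, "z": 0, "spin": 0, "gripper": -1}, {"x": 0.45, "y": 0, "z": 0, "spin": 0, "gripper": -1}, {"x": 0.45, "y": 0, "z": 0.1, "spin": 0, "gripper": -1}, {"x": 0.45, "y": 0, "z": 0.4, "spin": 0, "gripper": -1}, {"x": 0.45, "y": 0, "z": 0.7, "spin": 0, "gripper": -1}, {"x": 0.45, "y": 0, "z": 0.9, "spin": 0, "gripper": -1}, {"x": 0.45, "y": 0, "z": 0.99, "spin": 0, "gripper": -1}, {"x": 0.45, "y": 0, "z": 0.99, "spin": 0, "gripper": -1}]}}

```text
time_s: 31.85
eef_pos: [0.6781, -0.0542, 0.1464]
ee_rot: [-3.141, 0.0, 1.552]
force: [-1.3, -0.9, 0.4]
gripper_width: 0.0
grasp_force: 0.0
```

{"op": "apply_moves", "data": {"moves": [{"x": -0.04, "y": 0, "z": 0, "spin": 0, "gripper": -1}, {"x": -0.08, "y": 0, "z": 0, "spin": 0, "gripper": -1}, {"x": -0.11, "y": 0, "z": 0, "spin": 0, "gripper": -1}, {"x": -0.13, "y": 0, "z": 0, "spin": 0, "gripper": -1}]}}

```text
time_s: 32.35
eef_pos: [0.678, -0.0674, 0.147]
ee_rot: [3.141, 0.0, 1.552]
force: [0.2, 0.6, -0.7]
gripper_width: 0.0
grasp_force: 0.0
```

{"op": "apply_moves", "data": {"moves": [{"x": -0.01, "y": 0, "z": 0, "spin": 0, "gripper": -1}, {"x": -0.02, "y": 0, "z": 0, "spin": 0, "gripper": -1}, {"x": -0.03, "y": 0, "z": 0, "spin": 0, "gripper": -1}, {"x": -0.03, "y": 0, "z": 0, "spin": 0, "gripper": -1}]}}

```text
time_s: 32.85
eef_pos: [0.6781, -0.0696, 0.1469]
ee_rot: [3.141, -0.001, 1.552]
force: [1.3, 3.3, 2.2]
gripper_width: 0.0001
grasp_force: 1.7
```

{"op": "apply_moves", "data": {"moves": [{"x": -0.01, "y": 0, "z": 0, "spin": 0, "gripper": -1}, {"x": -0.02, "y": 0, "z": 0, "spin": 0, "gripper": -1}, {"x": -0.02, "y": 0, "z": 0, "spin": 0, "gripper": -1}]}}

```text
time_s: 33.22
eef_pos: [0.6789, -0.0707, 0.1475]
ee_rot: [3.139, -0.002, 1.552]
force: [2.1, 7.0, 4.2]
gripper_width: -0.0001
grasp_force: 4.0
```

{"op": "apply_moves", "data": {"moves": [{"x": 0.02, "y": 0, "z": 0, "spin": 0, "gripper": -1}, {"x": 0.04, "y": 0, "z": 0, "spin": 0, "gripper": -1}, {"x": 0.08, "y": 0, "z": 0, "spin": 0, "gripper": -1}, {"x": 0.16, "y": 0, "z": -0.2, "spin": 0, "gripper": -1}, {"x": 0.16, "y": 0, "z": -0.6, "spin": 0, "gripper": -1}, {"x": -0.2, "y": 0, "z": -1, "spin": 0, "gripper": -1}, {"x": -0.29, "y": 0, "z": -1, "spin": 0, "gripper": -1}, {"x": -0.29, "y": 0, "z": -1, "spin": 0, "gripper": -0.1}, {"x": -0.29, "y": 0, "z": -1, "spin": 0, "gripper": -0.1}, {"x": -0.29, "y": 0, "z": -1, "spin": 0, "gripper": -0.1}]}}

```text
time_s: 34.48
eef_pos: [0.6768, -0.1003, 0.2457]
ee_rot: [-3.14, -0.0, 1.552]
force: [-0.0, 0.8, -0.1]
gripper_width: 0.0383
grasp_force: 0.0
```

```bash
python3 - <<'E'
from h import *
s=arm.state();print(s['time_s'],s['eef_pos'],s['gripper_width'])
for c in('wrist','scene'):
  m=arm.camera_model(c);im=arm.read_camera(c);cv2.imwrite(f'pics/{c}16.png',im)
  for y0 in(-.100,-.0965):print(c,y0,'tab top',[proj([.6777,y0+y,.209],m).round(1).tolist() for y in(-.015,.015)],'tab foot',proj([.6777,y0+.015,.171],m).round(1))
  print(blob(im,proj([.6772,-.0975,.195],m),70 if c=='wrist' else 15),'collar +y face top',proj([.677,-.1275,.178],m).round(1))
  for l in('tag','collar'):print(l,[(np.round(np.array(d['box'])*[560,420,560,420]).astype(int).tolist(),round(d['score'],2)) for d in arm.search_frame(l,c)[:1]])
old=cv2.imread('pics/scene15.png');new=cv2.imread('pics/scene16.png')
print(blob(old,proj([.6772,-.0975,.195],arm.camera_model('scene')),15))
E
```

```text
34.475 [ 0.67679516 -0.10026191  0.24566249] 0.03825819139482457
wrist -0.1 tab top [[279.4, 242.2], [278.5, 197.1]] tab foot [278.5 183.7]
wrist -0.0965 tab top [[279.3, 237.1], [278.4, 191.6]] tab foot [278.4 178.9]
[([279.7, 208.2], np.int32(789), [17, 56])] collar +y face top [278.6 242.2]
tag [([257, 146, 48, 90], 0.68)]
collar [([258, 224, 43, 32], 0.76)]
scene -0.1 tab top [[228.7, 238.2], [240.8, 239.2]] tab foot [242.  248.2]
scene -0.0965 tab top [[230.1, 238.3], [242.2, 239.3]] tab foot [243.4 248.3]
[([237.2, 243.8], np.int32(97), [11, 11])] collar +y face top [225.2 245. ]
tag [([230, 240, 22, 24], 0.96)]
collar [([221, 244, 4, 12], 0.57)]
[([237.3, 243.9], np.int32(91), [11, 9])]
```

```bash
python3 -c "
from bench import arm
print(arm.close_job(),arm.state()['time_s'])"
```

```text
the job is handed in; nothing more can be done
the job is handed in; nothing more can be done
```

The job is handed in at about 34.5 s: the case lid is shut with both studs pressed home, and the tag hanger was hooked on the rail with about 7 cm to spare, then slid up against the collar and left hanging there; I did not touch the bystander items.

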